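# Open the hot pot with the lid lifter

## Task

Lunch is ready: open the hot pot. Draw the lid lifter, whose yellow tab sticks out, right out in front of the low shelf and leave it standing there, then take it again by its red grip, hook it under the lid's loop, lift the lid off without touching it by hand, keep it level and set it down gently in the middle of the round wooden rest. Finally unhook the lifter, stand it upright on the table and let go, leaving the bowl and the can where they are.

Things in the scene. Friction and masses are not known exactly. Their poses are not given: they have to be found in the camera images.
- lifter: Loose steel lid lifter, 0.32 kg, 163 long, 40 wide, 95 mm high, standing on its sole. Origin: sole's underside, below the red grip's middle; +x to the tip that goes through the loop, z up. Sole: strip 8 thick, 40 wide, x -145 to +18. A spine 20 wide at x -54 to -42 carries the grip; else open below the grip. At the start it is under the shelf, tip to the back, only the tail with the tab in front.
- lifter_seat (a point): Where the loop's bar sits: on top of the lifter's sole, straight below the grip's middle, 8 mm above the sole's underside. It lies between a lip at the tip (lifter x 8 to 18 mm, its top 18 mm above the underside) and a low bump (x -18 to -10 mm, top 13 mm). Axes as the lifter's.
- lifter_grip (a point): Middle of the lifter's red grip: a level bar along the lifter's x, 18 mm wide (y), 20 mm high, from x = -56 to +46 mm, its centre 85 mm above the sole's underside. At the start the shelf board covers it. For lifting the lid the lifter has to be held here, over the seat: within about 40 mm of this point.
- lifter_tab (a point): Middle of the lifter's yellow pull tab, an upright block 20 mm wide (y), 20 mm long, top 46 mm above the sole's underside; this point is at x = -135 mm and 28 mm above the underside.
- lid: Loose hot lid, blue, 180 mm diameter, 0.4 to 0.65 kg. Origin: centre of its underside, z up. A plug of 148 mm diameter, 6 mm deep, drops into the pot's mouth; the lid's flat top is 14 mm above the origin. A steel loop handle stands on it. Hung from the middle of the loop's bar it stays level by itself. No part of the robot may touch it.
- lid_loop (a point): Middle of the loop's bar, 59 mm above the lid's origin. The loop: two posts at lid y -47 and +47 mm (84 mm clear between) joined by a level round bar along the lid's y, all 10 mm thick; the bar's underside is 40 mm above the lid's top. The lifter goes in along the lid's x, from either side.
- pot: Fixed unit: blue pot, 168 mm across the mouth, on a green square stove (200 x 200 mm). Origin: on the table below the pot's axis, z up. The rim, on which the lid sits, is 125 mm above the table. At the start the lid is on it.
- rest: Fixed round wooden rest, 210 mm diameter, 20 mm thick, flat top with a cork disc. Origin: centre of its underside, on the table. It stands on the left or on the right, the pot on the other side.
- shelf: Fixed low black shelf: a board 140 mm deep (x) and 220 mm wide (y) on four 14 mm legs at its corners, closed at the back, open at the front (its -x side, towards the robot). Board from 110 to 122 mm above the table, with low look-only dressing up to 135 mm. Origin: on the table under the board's middle.
- bowl: Loose amber bowl, 110 mm diameter, 55 mm high, a bystander. Origin: centre of its underside.
- can: Loose aluminium can, 66 mm diameter, 115 mm high, a bystander. Origin: centre of its underside.
Not all that is in view belongs to the job. What is shaped like the lid but purple or turquoise is not meant.

How it is judged:
By the outcome, as a careful person would: the job done as asked, in the order asked, and still so for the second after the job is handed in, with the robot touching nothing.
It also fails if it takes over 72 s, if anything falls off the work surface, if the arm or the gripper's body presses on something with over 40 N, if the wrist force passes 120 N, or if a joint passes its speed limit or range.

## Robot

A 7-joint arm with a two-finger parallel gripper is mounted at the origin on the work surface. World frame = base frame: x ahead of the robot, y to its left, z up, the work surface at z = 0. Lengths are in m, angles in rad, forces in N, time in s.
With the tool pointing down it reaches from about 0.425 to 0.925 m from the base axis. Payload 6.8 kg.
Tool frame: the origin (TCP) lies at the very end of the fingers, on their centre line; the grasp point (between the pads) lies 19 mm behind it (hold_point_z is the distance from the TCP to the grasp point, in m); z points along the fingers, y is the direction in which the jaws open and shut (so a half turn about z gives the same grasp; the last joint's range is limited). The gripper opens to 85 mm and grips with 20 to 120 N. Pads are 22 mm wide; open, the fingers measure 114 mm over their backs; the gripper's body (76 mm by 85 mm) begins 54 mm behind the grasp point. The pads swing forward as they close: fully open they stand 13 mm farther back than shut.
Start: joints at [-1.323, 0.477, 0.022, 1.555, -0.011, 1.109, -0.083], TCP at [0.235, 0.633, 0.197] pointing down, gripper open.
Joint ranges: [-2.96, 2.96], [-0.34, 2.1], [-1.41, 1.46], [0.24, 2.44], [-1.37, 4.51], [0.17, 1.92], [-2.96, 2.96]. Speed limits (rad/s): [2.39, 2.39, 3.14, 3.14, 3.14, 3.14, 3.14].

## Interface

Orientations are given as a unit quaternion [w, x, y, z].
In Python, from station import get_obs, read_camera, calibration, hand_in, regions_of, hold_point_z gives the robot as it stands.
- The arm moves only by the tool send_rows, never from a script. Its argument "motion" is text: rows parted by semicolons, each of 7 numbers parted by spaces: the shift along the world's x, y, z in cm, then the turn, a rotation vector about the world's x, y, z in degrees, then the closure, from 0 (fully open) to 1 (shut). In form: dx dy dz rx ry rz fingers; .... A call has 1 to 20 rows; each row shifts and turns the pose as measured when the row begins; what a row does not reach is not made up. A row lasts 1/12 s, in which the tool goes at most 41.7 mm and 7.16 degrees, less where a joint would pass 70% of its speed; a pose out of reach is approached as far as the arm can. A call is refused whole if a number of a shift passes 4.17 or a number of a turn 7.16, either way. A call with a gripper value outside its range is refused whole. The fingers move at their own pace and stop on an object; "newtons" is the grip in N (left out, the last holds). Time passes only in rows, so rows that do not move let the fingers close. It gives the time, the measured TCP pose, the force and the opening at its end, in the units of the state.
- get_obs(): the state, without advancing time (a new reading comes with each control period).
- read_camera(name): name is "side" or "top" or "wrist"; returns the picture (480x640x3 uint8, red, green, blue); there is no depth.
- calibration(name): a dict with "mtx" (3x3 intrinsics, pixels), "R" (3x3) and "t" (3): a world point X has camera coordinates R X + t; the wrist camera has in their place "hand_eye" (4x4, takes a point from camera to tool coordinates, whose origin is the TCP and whose axes are the flange's). Camera axes: x right, y down, z forward; pixel columns grow to the right and rows downward; lengths in m; the calibration is good to about 2 mm. The wrist camera is an equidistant fisheye: a pixel r from the principal point sees the ray r / f radians off the axis. A picture is of the moment at which its call begins: read the wrist's pose just before it. calibration takes no time and is no camera call.
- hand_in(): hands the job in, once; it reports no verdict.
Trained networks look in the newest picture that a camera, given by its name, has taken for a name from the list of things; names that differ only in an ending like _2 or _b are one class to them, and where a whole thing is asked for, a point or a joint stands for the part that bears it (a point fixed in the world has none). Each returns a list of dicts, best first, with "conf" (0 to 1); they miss things now and then, are a little off and sometimes report something else, mostly with a low value. They report only what shows in the picture. A call takes as long as a camera call. They do not tell look-alikes from the thing itself.
- regions_of(thing, camera): "region" (480x640 bool, what is visible of it) and "point" ([column, row] in pixels, amid what is visible of it).
The state is a dict: "t": time; "q": joint angles; "joint_vel": joint speeds; "joint_torque": joint torques, N m; "eef_pos": TCP position; "tool_rot": TCP orientation; "contact_force": force on the tool from outside, world axes, zero at the start; "torque": the same for the moment, N m; "gripper_width": opening from 0.0 (shut) to 1.0 (fully open).
Only numpy, scipy, OpenCV 4.12 (cv2) and the standard library are available. Lean on these libraries where they do the work, as an engineer would, in place of code of your own. Each camera call takes 0.05 s, during which the arm holds its last target.

## Working session

There is one attempt and no reset: what is moved stays moved. The work goes in short steps, Python scripts to look and compute and a tool call to move; the robot and the scene stay as the last step left them, time stands still between calls to the robot, and variables do not carry over. Pictures are saved under pics/ and viewed, and the job is handed in when it is done.

Besides the shell and the picture viewer there is one more tool, called after "Request:" in YAML: its name, and indented under it one key for each argument. send_rows: Moves the arm, as the interface text tells. Its arguments: {"type":"object","properties":{"motion":{"type":"string"},"newtons":{"type":"number"}},"required":["motion"]}

```bash
ls; mkdir -p pics; python3 - <<'E'
from station import *
import cv2
print(get_obs())
for n in ["side","top","wrist"]:
    c=calibration(n); print(n,c)
    im=read_camera(n); cv2.imwrite(f"pics/{n}0.png",im[:,:,::-1])
print(hold_point_z)
E
```

```text
pics
{'t': 0.0, 'q': array([-1.32308742,  0.4778038 ,  0.02236176,  1.55648002, -0.01149034,
        1.10927336, -0.0831022 ]), 'joint_vel': array([ 4.32275276e-05, -7.58571962e-04,  3.36868611e-04, -1.41828467e-03,
        5.60657144e-04,  1.23681840e-03,  4.05493401e-04]), 'joint_torque': array([-6.25561788e-04, -5.96433735e+01,  1.60685442e+00, -2.81193066e+01,
        1.22657191e-02,  9.22963925e-03, -4.78505427e-06]), 'eef_pos': array([0.23493995, 0.63208719, 0.19551166]), 'tool_rot': array([-8.52940914e-05,  1.76965522e-01,  9.84216623e-01, -9.14040511e-04]), 'contact_force': array([ 0.61561231, -0.32392099, -0.60349948]), 'torque': array([-0.01129755, -0.00314109, -0.0304553 ]), 'gripper_width': 1.001217569761286}
side {'mtx': array([[615.11630775,   0.        , 321.02158541],
       [  0.        , 615.11630775, 236.49582872],
       [  0.        ,   0.        ,   1.        ]]), 'R': array([[ 0.38218729, -0.92391747,  0.01758946],
       [-0.72192602, -0.31040545, -0.61844262],
       [ 0.57684981,  0.22366262, -0.78563308]]), 't': array([-0.11259684,  0.52581268,  1.35514845]
[... 200 characters left out ...]
9962507,  0.00311433],
       [-0.99774983, -0.02734297, -0.06121796],
       [ 0.06128017, -0.00144199, -0.99811956]]), 't': array([0.1192411 , 0.56467268, 1.38183013])}
wrist {'mtx': array([[371.64829954,   0.        , 326.38206965],
       [  0.        , 371.64829954, 239.46160713],
       [  0.        ,   0.        ,   1.        ]]), 'hand_eye': array([[-3.08089791e-04, -9.52807519e-01, -3.03574928e-01,
         7.79716490e-02],
       [ 9.99999952e-01, -3.06569871e-04, -5.26647516e-05,
         6.89711752e-04],
       [-4.28875550e-05, -3.03574929e-01,  9.52807567e-01,
        -1.76711615e-01],
       [ 0.00000000e+00,  0.00000000e+00,  0.00000000e+00,
         1.00000000e+00]])}
0.0187
```

View pics/side0.png

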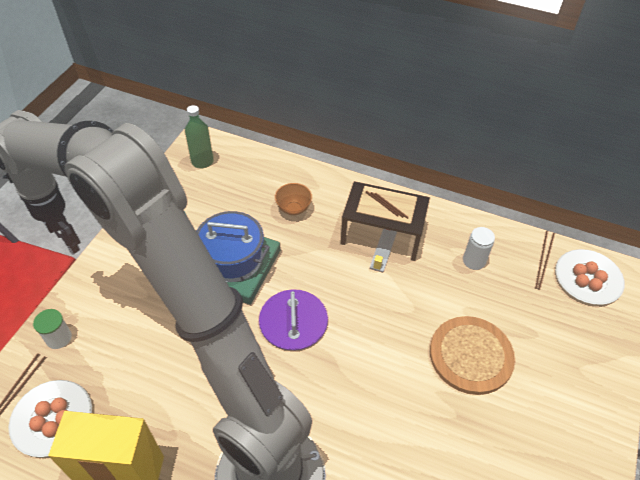

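View pics/top0.png

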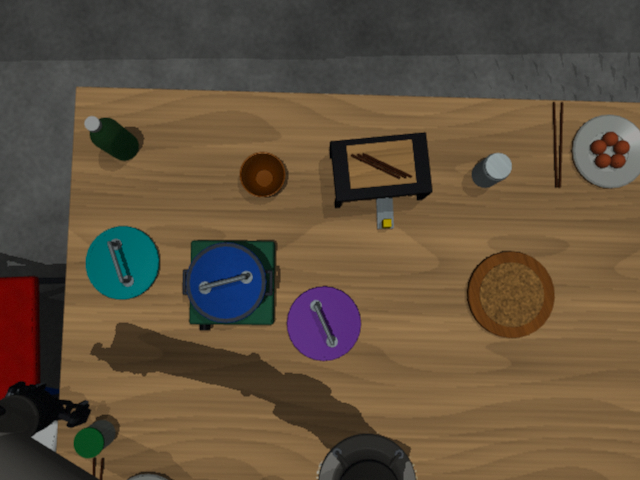

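View pics/wrist0.png

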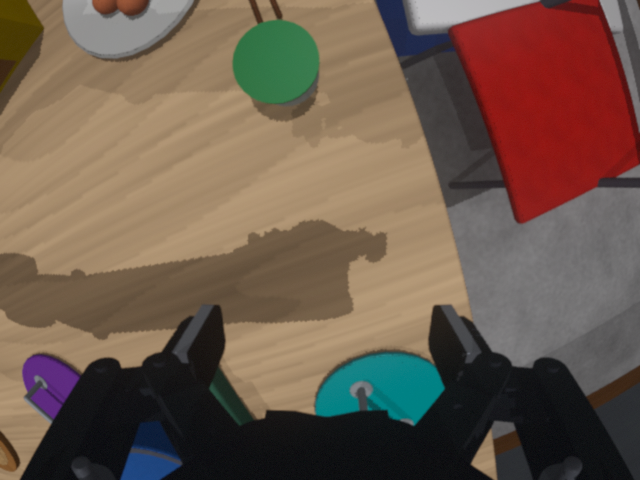

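```bash
cat > h.py <<'E'
from station import *
import cv2, numpy as np
from scipy.spatial.transform import Rotation as Ro
def ray(cam,uv,z):
    c=calibration(cam);K,R,t=c['mtx'],c['R'],c['t']
    C=-R.T@t; d=R.T@np.linalg.inv(K)@np.array([uv[0],uv[1],1.])
    s=(z-C[2])/d[2]; return C+s*d
def proj(cam,X):
    c=calibration(cam);p=c['R']@np.asarray(X,float)+c['t'];p=c['mtx']@p;return p[:2]/p[2]
def tool():
    o=get_obs();q=o['tool_rot'];return o['eef_pos'],Ro.from_quat([q[1],q[2],q[3],q[0]])
def wproj(X,pose=None):
    c=calibration('wrist');T=c['hand_eye'];p,r=pose or tool()
    x=r.inv().apply(np.asarray(X,float)-p); x=T[:3,:3].T@(x-T[:3,3])
    th=np.arctan2(np.hypot(x[0],x[1]),x[2]);f=c['mtx'][0,0];n=np.hypot(x[0],x[1])
    return np.array([c['mtx'][0,2]+f*th*x[0]/n,c['mtx'][1,2]+f*th*x[1]/n])
def wray(uv,z,pose=None):
    c=calibration('wrist');T=c['hand_eye'];p,r=pose or tool()
    d=np.array([uv[0]-c['mtx'][0,2],uv[1]-c['mtx'][1,2]]);n=np.hypot(*d);th=n/c['mtx'][0,0]
    v=np.array([*(d/n*np.sin(th)),np.cos(th)]);v=r.apply(T[:3,:3]@v);C=p+r.apply(T[:3,3])
    s=(z-C[2])/v[2];return C+s*v
E
python3 - <<'E'
from h import *
zs=dict(lid=.133,lid_loop=.184,lifter_tab=.046,lifter=.008,rest=.02,shelf=.122,bowl=.055,can=.115,pot=.06)
for cam in ["top","side"]:
    im=read_camera(cam)
    for n,z in zs.items():
        for r in regions_of(n,cam)[:3]:
            m=r['region'];cs,_=cv2.findContours(m.astype(np.uint8),0,2);cn=max(cs,key=cv2.contourArea)
            print(cam,n,round(r['conf'],2),np.round(r['point']),m.sum(),np.round(ray(cam,r['point'],z),3),'rect',np.round(cv2.minAreaRect(cn)[0]),np.round(cv2.minAreaRect(cn)[1]),np.round(cv2.minAreaRect(cn)[2],1))
im=cv2.imread('pics/top0.png')
cv2.imwrite('pics/z1.png',cv2.resize(im[120:240,320:440],None,fx=5,fy=5,interpolation=cv2.INTER_CUBIC))
cv2.imwrite('pics/z2.png',cv2.resize(im[230:335,170:290],None,fx=5,fy=5,interpolation=cv2.INTER_CUBIC))
E
```

```text
top lid 0.8 [121. 265.] 4287 [0.502 0.57  0.133] rect [122. 263.] [72. 73.] 90.0
top lid 0.64 [226. 283.] 5184 [0.469 0.335 0.133] rect [226. 283.] [80. 81.] 90.0
top lid 0.63 [324. 327.] 4352 [0.377 0.114 0.133] rect [324. 324.] [73. 74.] 90.0
top lid_loop 0.96 [228. 281.] 5144 [0.473 0.323 0.184] rect [226. 283.] [80. 80.] 90.0
top lid_loop 0.95 [325. 326.] 4439 [0.383 0.114 0.184] rect [324. 324.] [74. 75.] 90.0
top lid_loop 0.68 [122. 266.] 4271 [0.499 0.55  0.184] rect [122. 263.] [72. 73.] 90.0
top lifter_tab 0.71 [387. 210.] 538 [ 0.652 -0.03   0.046] rect [386. 213.] [32. 17.] 90.0
top lifter 0.58 [383. 213.] 489 [ 0.651 -0.026  0.008] rect [385. 213.] [30. 16.] 90.0
top rest 0.82 [511. 295.] 5975 [ 0.457 -0.337  0.02 ] rect [510. 295.] [86. 87.] 90.0
top shelf 0.93 [383. 167.] 6089 [ 0.74  -0.01   0.122] rect [381. 169.] [68. 99.] 85.1
top bowl 0.73 [260. 176.] 1575 [0.726 0.274 0.055] rect [262. 174.] [43. 44.] 90.0
top can 0.84 [490. 169.] 1002 [ 0.743 -0.253  0.115] rect [492. 170.] [28. 42.] 60.3
top can 0.41 [385. 209.] 494 [ 0.645 -0.016  0.115] rect [385. 213.] [30. 1
[... 678 characters left out ...]
50.] [15. 44.] 18.9
side lifter 0.23 [254. 271.] 1777 [0.473 0.272 0.008] rect [258. 270.] [48. 65.] 58.7
side rest 0.57 [382. 253.] 581 [ 0.662 -0.032  0.02 ] rect [383. 250.] [14. 43.] 18.4
side rest 0.56 [472. 353.] 5180 [ 0.455 -0.34   0.02 ] rect [473. 356.] [86. 75.] 45.0
side shelf 0.95 [388. 211.] 3497 [ 0.727 -0.015  0.122] rect [383. 220.] [82. 66.] 12.7
side bowl 0.65 [296. 200.] 954 [0.717 0.255 0.055] rect [294. 198.] [33. 36.] 63.4
side bowl 0.6 [227. 235.] 2624 [0.525 0.376 0.055] rect [233. 236.] [55. 57.] 59.7
side can 0.89 [476. 250.] 967 [ 0.696 -0.271  0.115] rect [479. 248.] [25. 44.] 20.2
side pot 0.81 [254. 270.] 1746 [0.445 0.253 0.06 ] rect [258. 269.] [48. 66.] 58.3
```

View pics/z1.png

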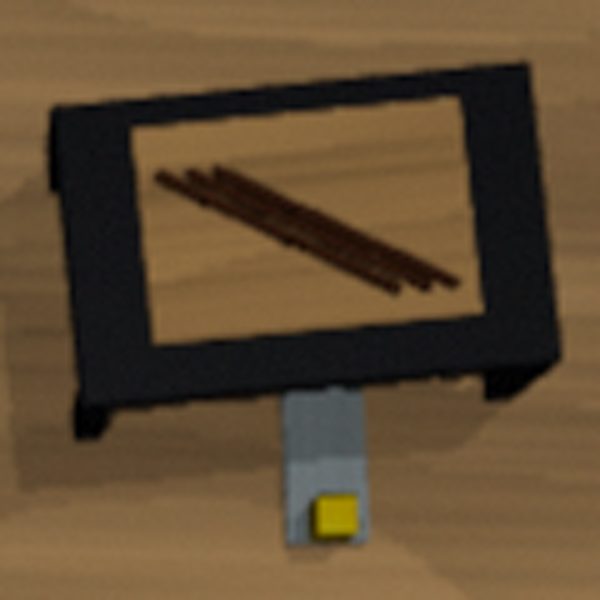

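View pics/z2.png

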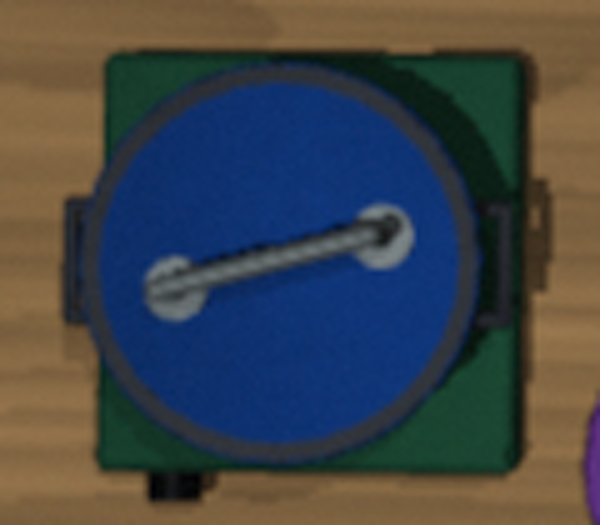

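```bash
python3 - <<'E'
from h import *
T=lambda u,v,z:np.round(ray('top',(u,v),z),4)
a=T(377.4,229,.008);b=T(393.6,228.4,.008);c=T(320+284/5,120+392/5,.008);d=T(320+365/5,120+390/5,.008)
print('tail',a,b,'at shelf',c,d,'tab',T(387.2,223.2,.046))
print('ang',np.degrees(np.arctan2(*(c-a)[[1,0]])),np.degrees(np.arctan2(*(d-b)[[1,0]])))
e=T(200,288.4,.184);f=T(250,275.6,.184);print('bar',e,f,(e+f)/2,np.linalg.norm(e-f),'lid x dir deg',np.degrees(np.arctan2(*(e-f)[[1,0]]))-90)
print('lid',T(226.2,282.4,.139),'rest',T(510.5,294.5,.02),'bowl',T(262,174,.055))
for u,v in [(55,108),(528,65),(558,360),(85,402)]: print('shelf',T(320+u/5,120+v/5,.122))
print('can',T(498,163,.115))
E
```

```text
tail [ 0.6101 -0.0119  0.008 ] [ 0.6127 -0.0516  0.008 ] at shelf [ 0.6855 -0.0089  0.008 ] [ 0.6876 -0.0487  0.008 ] tab [ 0.621 -0.031  0.046]
ang 2.278471106482637 2.217287127119292
bar [0.456  0.3814 0.184 ] [0.4861 0.2761 0.184 ] [0.47105 0.32875 0.184  ] 0.10951757849770054 lid x dir deg 15.952582126836873
lid [0.4701 0.3331 0.139 ] rest [ 0.4591 -0.3352  0.02  ] bowl [0.7294 0.2704 0.055 ]
shelf [0.7956 0.1097 0.122 ]
shelf [ 0.8214 -0.105   0.122 ]
shelf [ 0.6865 -0.1207  0.122 ]
shelf [0.6615 0.0927 0.122 ]
can [ 0.7585 -0.2726  0.115 ]
```

Request:
send_rows:
  motion: "0 0 4 0 0 0 0;0 0 4 0 0 0 0;0.5 -1 3 0 0 0 0;1.9 -3.3 0 0 0 2.3 0;1.9 -3.3 0 0 0 2.3 0;1.9 -3.3 0 0 0 2.3 0;1.9 -3.3 0 0 0 2.3 0;1.9 -3.3 0 0 0 2.3 0;1.9 -3.3 0 0 0 2.3 0;1.9 -3.3 0 0 0 2.3 0;1.9 -3.3 0 0 0 2.3 0;1.9 -3.3 0 0 0 2.3 0;1.9 -3.3 0 0 0 2.3 0;1.9 -3.3 0 0 0 0 0;1.9 -3.3 0 0 0 0 0;1.9 -3.3 0 0 0 0 0;1.9 -3.3 0 0 0 0 0;1.9 -3.3 0 0 0 0 0;1.9 -3.3 0 0 0 0 0;1.9 -3.3 0 0 0 0 0"

```text
t: 2.82
eef_pos: [0.5636, 0.0397, 0.3139]
tool_rot: [0.003, -0.043, 0.999, 0.004]
contact_force: [0.7, -0.5, -0.0]
gripper_width: 1.002
```

Request:
send_rows:
  motion: "1.8 -2.3 -2 0 0 -1.2 0;1.8 -2.3 -2 0 0 -1.2 0;1.4 -2 -3 0 0 0 0;0 0 -3.5 0 0 0 0;0 0 -3.5 0 0 0 0;0 0 0 0 0 0 0"

```text
t: 3.32
eef_pos: [0.6207, -0.0438, 0.1734]
tool_rot: [0.009, -0.013, 1.0, 0.001]
contact_force: [-1.5, 0.5, -0.7]
gripper_width: 1.0
```

```bash
python3 - <<'E'
from h import *
p=tool();im=read_camera('wrist');cv2.imwrite('pics/w1.png',im[:,:,::-1])
print(p[0],p[1].as_matrix().round(3), wproj([.621,-.031,.046],p))
t=read_camera('top');cv2.imwrite('pics/t1.png',t[:,:,::-1])
E
```

```text
[ 0.62074888 -0.0438233   0.17337829] [[-0.999 -0.027  0.019]
 [-0.027  1.     0.003]
 [-0.019  0.002 -1.   ]] [340.36609856 215.75457636]
```

View pics/w1.png

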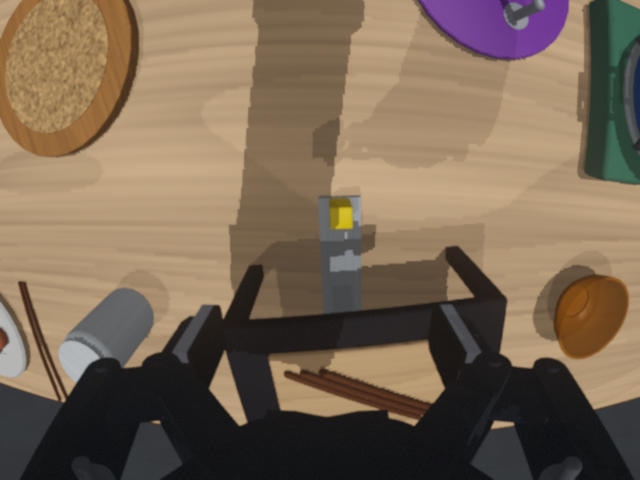

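Request:
send_rows:
  motion: "-0.4 1.3 -0.5 0 1.1 0.5 0;0 0 -3.5 0 0 0 0;0 0 -3.5 0 0 0 0;0 0 -3.5 0 0 0 0;0 0 -2 0 0 0 0;0 0 -1 0 0 0 0;0 0 0 0 0 0 0"

```text
t: 4.0
eef_pos: [0.6341, -0.0162, 0.0544]
tool_rot: [0.018, -0.025, 0.999, 0.006]
contact_force: [-0.6, -0.4, -0.2]
gripper_width: 1.001
```

Request:
send_rows:
  motion: "-1.6 -1.4 0 -0.7 2 -0.5 0;0 0 0 0 0 0 0;0 0 0 0 0 0 0"

```text
t: 4.25
eef_pos: [0.6226, -0.0261, 0.0602]
tool_rot: [0.004, -0.023, 1.0, 0.002]
contact_force: [0.3, 1.2, 0.5]
gripper_width: 1.002
```

Request:
send_rows:
  motion: "-0.6 -0.6 0 0 0.5 0 0;0 0 -1.5 0 0 0 0;0 0 -1.5 0 0.2 0 0;0 0 -1 0 0.2 0 0;0 0 0 0 0 0 0"

```text
t: 4.67
eef_pos: [0.6225, -0.0305, 0.0254]
tool_rot: [0.003, -0.025, 1.0, 0.003]
contact_force: [-0.7, -0.3, 0.4]
gripper_width: 0.999
```

Request:
send_rows:
  motion: "-0.5 -0.1 -0.9 0 0.3 -0.4 0;0 0 -0.2 0 0 0 0;0 0 0 0 0 0 0.5;0 0 0 0 0 0 0.9;0 0 0 0 0 0 1;0 0 0 0 0 0 1;0 0 0 0 0 0 1"
  newtons: 40

```text
t: 5.25
eef_pos: [0.6173, -0.0318, 0.0136]
tool_rot: [-0.0, -0.021, 1.0, 0.004]
contact_force: [-0.5, -1.2, 0.3]
gripper_width: 0.297
```

Request:
send_rows:
  motion: "0 0 0 0 0 0 1;0 0 0 0 0 0 1;-0.5 0 0 0 0 0 1;-1.5 -0.06 0.05 0 0 0 1;-1.5 -0.06 0 0 0 0 1"

```text
t: 5.67
eef_pos: [0.5849, -0.0326, 0.0152]
tool_rot: [0.002, -0.021, 1.0, 0.003]
contact_force: [0.5, -0.2, -0.7]
gripper_width: -0.003
```

```bash
python3 - <<'E'
from h import *
p=tool();im=read_camera('wrist');cv2.imwrite('pics/w2.png',im[:,:,::-1])
t=read_camera('top');cv2.imwrite('pics/t2.png',np.hstack([cv2.resize(t[120:270,310:460],None,fx=4,fy=4)])[:,:,::-1])
E
```

```text
(no output)
```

View pics/w2.png

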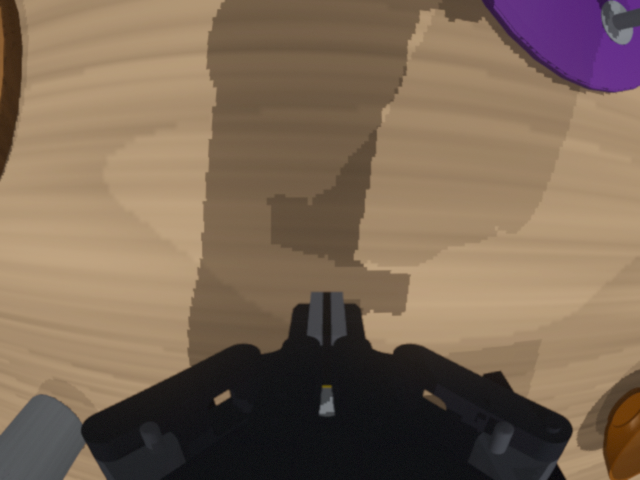

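View pics/t2.png

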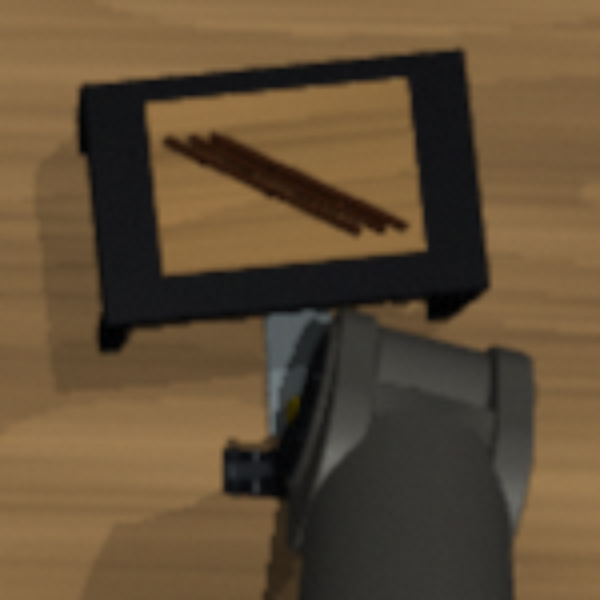

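Request:
send_rows:
  motion: "-2 0 0 0 0 0 1;0 0 2.5 0 0 0 0;0 0 2.5 0 0 0 0;0 0 2.5 0 0 0 0;0 0 2.5 0 0 0 0;0 0 1 0 0 0 0;0 0 0 0 0 0 0"

```text
t: 6.35
eef_pos: [0.5616, -0.0326, 0.1289]
tool_rot: [0.0, -0.021, 1.0, 0.004]
contact_force: [0.9, -0.8, -0.3]
gripper_width: 0.846
```

```bash
python3 - <<'E'
from h import *
p=tool();im=read_camera('wrist');cv2.imwrite('pics/w3.png',im[:,:,::-1])
hsv=cv2.cvtColor(im,cv2.COLOR_RGB2HSV);m=cv2.inRange(hsv,(22,150,100),(35,255,255));ys,xs=np.nonzero(m);print(xs.min(),xs.max(),ys.min(),ys.max(),wproj([.621,-.031,.046],p),wproj([.611,-.031,.046],p),wproj([.631,-.031,.046],p))
cv2.imwrite('pics/w3z.png',cv2.resize(im[150:400,220:470],None,fx=2.4,fy=2.4)[:,:,::-1])
t=read_camera('top');cv2.imwrite('pics/t3.png',np.hstack([cv2.resize(t[120:270,310:460],None,fx=4,fy=4)])[:,:,::-1])
E
```

```text
312 336 281 317 [323.55040012 305.34760374] [324.04747441 293.98868928] [323.06885049 316.35105234]
```

View pics/w3z.png

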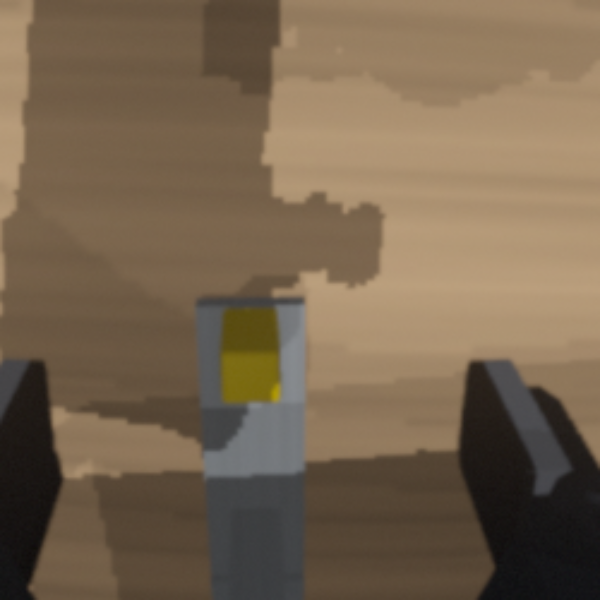

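View pics/t3.png

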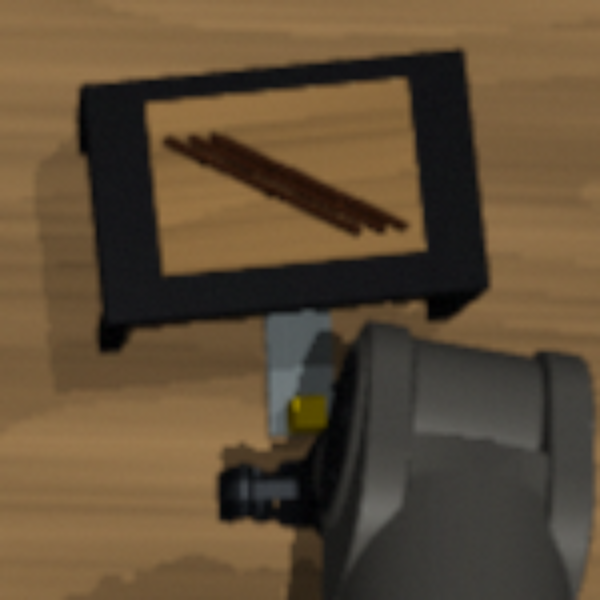

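Request:
send_rows:
  motion: "2.5 0.1 0 0 0 0 0;2.5 0 0 0 0 0 0;1 0 0 0 0 0 0;0 0 0 0 0 0 0"

```text
t: 6.78
eef_pos: [0.6174, -0.0309, 0.1199]
tool_rot: [-0.007, -0.021, 1.0, 0.004]
contact_force: [-0.2, 0.7, 0.8]
gripper_width: 1.0
```

Request:
send_rows:
  motion: "0.3 0 -2 0 -0.8 0 0;0 0 -2 0 0 0 0;0 0 -2 0 0 0 0;0 0 -2 0 0 0 0;0 0 -1 0 0 0 0;0 0 0 0 0 0 0"

```text
t: 7.28
eef_pos: [0.6125, -0.0317, 0.0201]
tool_rot: [-0.005, -0.021, 1.0, 0.003]
contact_force: [-1.1, 0.4, 0.1]
gripper_width: 1.001
```

Request:
send_rows:
  motion: "1.1 0.05 -0.4 0 -0.5 0 0;0 0 0 0 0 0 0;0 0 0 0 0 0 1;0 0 0 0 0 0 1;0 0 0 0 0 0 1;0 0 0 0 0 0 1;0 0 0 0 0 0 1;0 0 0 0 0 0 1;0 0 0 0 0 0 1;0 0 0 0 0 0 1"
  newtons: 80

```text
t: 8.12
eef_pos: [0.6263, -0.0315, 0.02]
tool_rot: [0.002, -0.02, 1.0, 0.003]
contact_force: [-0.1, -0.1, 0.4]
gripper_width: -0.001
```

```bash
python3 - <<'E'
from h import *
p=tool();im=read_camera('wrist');cv2.imwrite('pics/w4.png',im[:,:,::-1]);print(wproj(p[0],p),wproj(p[0]+[0,0,.019],p))
t=read_camera('side');cv2.imwrite('pics/s4.png',np.hstack([cv2.resize(t[160:310,300:450],None,fx=4,fy=4)])[:,:,::-1])
print(proj('side',p[0]),proj('top',p[0]),proj('side',[.622,-.031,.046]))
E
```

```text
[325.01405014 278.76526816] [325.12048544 295.09943574]
[377.76508982 262.29531111] [386.11232231 222.1093236 ] [377.92652468 257.82913561]
```

View pics/w4.png

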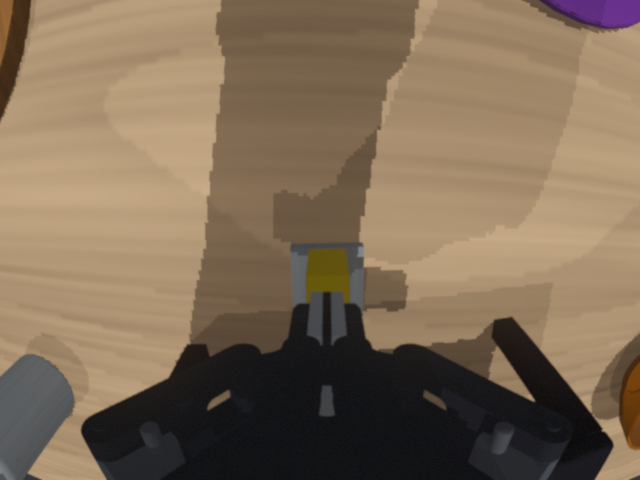

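View pics/s4.png

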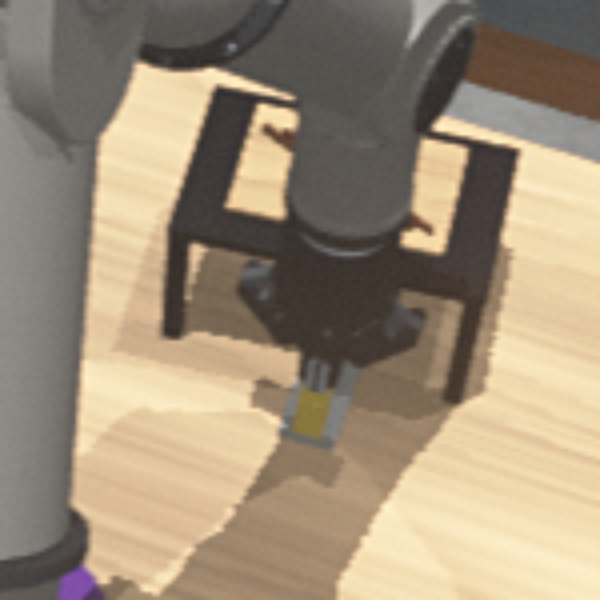

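```bash
python3 - <<'E'
from h import *
from scipy.optimize import least_squares
p=tool();print(p[0])
f=lambda X:np.r_[wproj(X,p)-[327,292],proj('side',X)-[379.5,257]]
s=least_squares(f,p[0]);print(s.x,s.fun)
for x in(.611,.632):
  for z in (.008,.046): print(x,z,wproj([x,-.031,z],p),proj('side',[x,-.031,z]))
im=cv2.imread('pics/w4.png');cv2.imwrite('pics/w4z.png',cv2.resize(im[220:370,250:400],None,fx=4,fy=4,interpolation=cv2.INTER_CUBIC))
E
```

```text
[ 0.62629024 -0.03151847  0.01993492]
[ 0.61728058 -0.03122313  0.05415037] [-0.25319442  0.14018828 -1.7975605   0.36790521]
0.611 0.008 [327.04337212 243.54841482] [375.36813864 268.94760704]
0.611 0.046 [327.70995265 271.1364253 ] [376.58986931 260.84507243]
0.632 0.008 [325.49183945 279.44860783] [377.87534006 263.25258227]
0.632 0.046 [325.80736126 312.95548283] [379.13288647 255.10718424]
```

View pics/w4z.png

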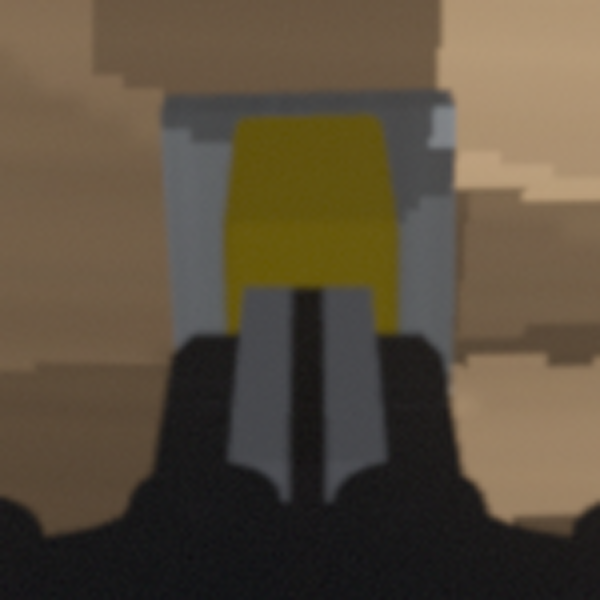

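```bash
python3 - <<'E'
from h import *
im=cv2.imread('pics/w1.png');cv2.imwrite('pics/w1z.png',cv2.resize(im[280:400,160:310],None,fx=5,fy=5,interpolation=cv2.INTER_CUBIC))
from scipy.spatial.transform import Rotation as Ro
I=(np.zeros(3),Ro.identity())
for y in (0,.0425):
  for x in (.011,0,-.011):
    for z in (0,-.013,-.02,-.03,-.035,-.05): print(y,x,z,wproj([x,y,z],I).round(0))
E
```

```text
0 0.011 0 [325. 259.]
0 0.011 -0.013 [325. 269.]
0 0.011 -0.02 [325. 274.]
0 0.011 -0.03 [325. 283.]
0 0.011 -0.035 [325. 288.]
0 0.011 -0.05 [325. 305.]
0 0 0 [325. 279.]
0 0 -0.013 [325. 289.]
0 0 -0.02 [325. 296.]
0 0 -0.03 [325. 306.]
0 0 -0.035 [325. 311.]
0 0 -0.05 [325. 329.]
0 -0.011 0 [325. 298.]
0 -0.011 -0.013 [325. 309.]
0 -0.011 -0.02 [325. 316.]
0 -0.011 -0.03 [325. 327.]
0 -0.011 -0.035 [325. 333.]
0 -0.011 -0.05 [325. 352.]
0.0425 0.011 0 [407. 259.]
0.0425 0.011 -0.013 [413. 268.]
0.0425 0.011 -0.02 [416. 274.]
0.0425 0.011 -0.03 [421. 282.]
0.0425 0.011 -0.035 [424. 287.]
0.0425 0.011 -0.05 [432. 303.]
0.0425 0 0 [406. 278.]
0.0425 0 -0.013 [411. 289.]
0.0425 0 -0.02 [414. 295.]
0.0425 0 -0.03 [419. 304.]
0.0425 0 -0.035 [421. 310.]
0.0425 0 -0.05 [429. 327.]
0.0425 -0.011 0 [404. 297.]
0.0425 -0.011 -0.013 [409. 308.]
0.0425 -0.011 -0.02 [412. 315.]
0.0425 -0.011 -0.03 [416. 325.]
0.0425 -0.011 -0.035 [418. 331.]
0.0425 -0.011 -0.05 [426. 349.]
```

View pics/w1z.png

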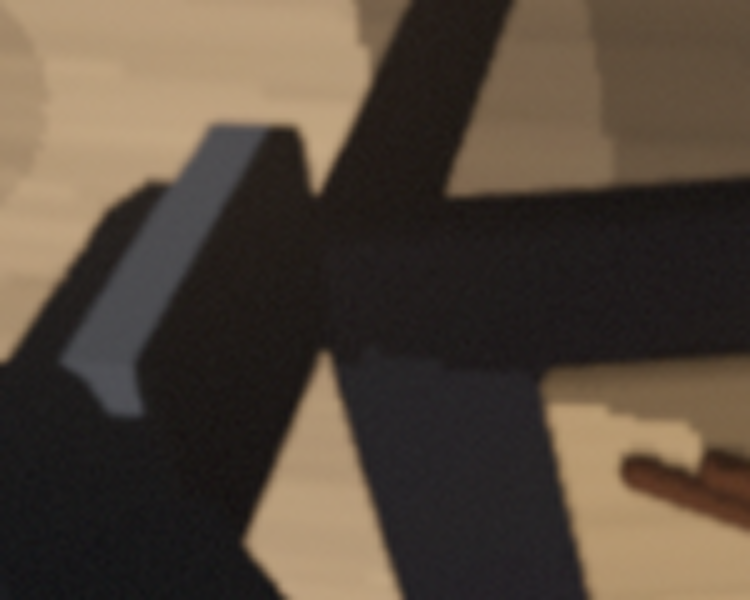

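Request:
send_rows:
  motion: "-0.3 0 0 0 0 0 0;0 0 0 0 0 0 0;0 0 0 0 0 0 0;0 0 0 0 0 0 0;0 0 0 0 0 0 0;0 0 -0.8 0 0 0 0;0 0 0 0 0 0 0"

```text
t: 8.8
eef_pos: [0.6227, -0.0314, 0.0112]
tool_rot: [0.002, -0.02, 1.0, 0.003]
contact_force: [-1.0, 0.3, 0.1]
gripper_width: 0.98
```

```bash
python3 - <<'E'
from h import *
p=tool();im=read_camera('wrist');cv2.imwrite('pics/w5z.png',cv2.resize(im[200:400,170:480],None,fx=2.5,fy=2.5)[:,:,::-1])
t=read_camera('side');cv2.imwrite('pics/s5.png',np.hstack([cv2.resize(t[190:290,320:440],None,fx=6,fy=6,interpolation=cv2.INTER_CUBIC)])[:,:,::-1])
print([proj('side',p[0]+[0,y,dz]).round(1) for y in (.05,-.05) for dz in (0,.04)])
E
```

```text
[array([360. , 259.4]), array([361. , 250.7]), array([394.2, 271. ]), array([395.9, 262.5])]
```

View pics/w5z.png

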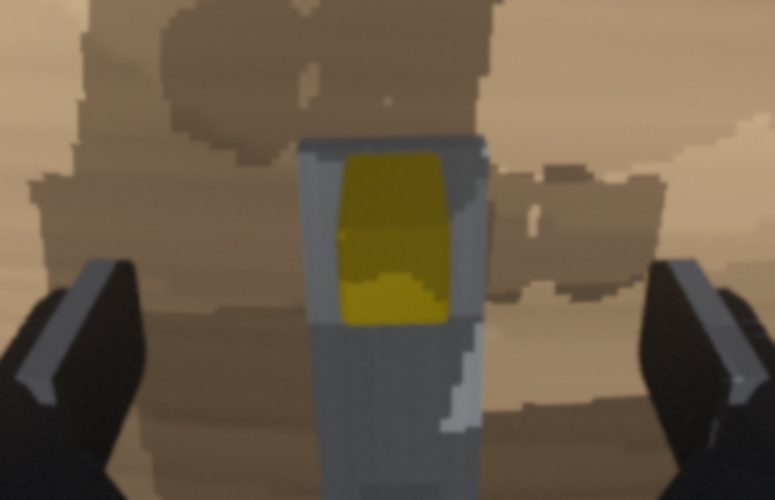

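View pics/s5.png

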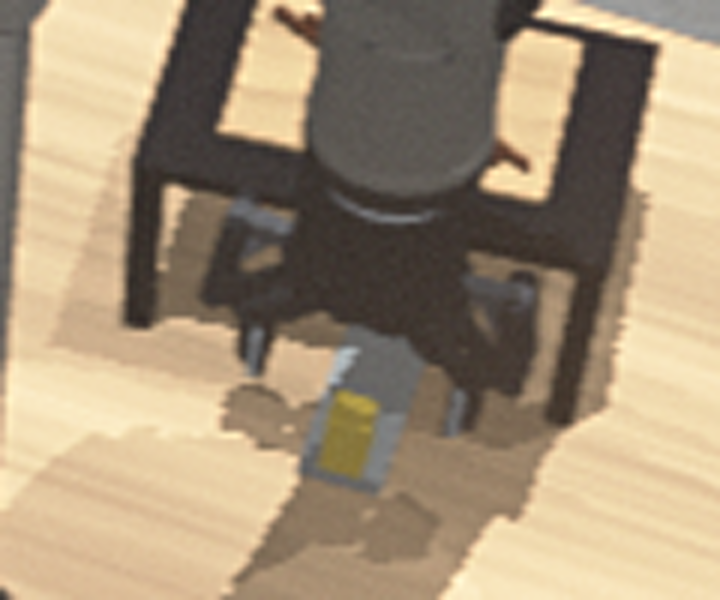

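Request:
send_rows:
  motion: "-0.4 0 -0.8 0 0 0 0;0 0 -0.8 0 0 0 0;0 0 0 0 0 0 0"

```text
t: 9.15
eef_pos: [0.6195, -0.0317, -0.005]
tool_rot: [0.003, -0.02, 1.0, 0.003]
contact_force: [-0.3, -0.9, -0.8]
gripper_width: 0.998
```

Request:
send_rows:
  motion: "0 0 -0.6 0 0 0 0;0 0 -0.5 0 0 0 0;0 0 0 0 0 0 0"

```text
t: 9.4
eef_pos: [0.6188, -0.0317, -0.018]
tool_rot: [0.003, -0.02, 1.0, 0.003]
contact_force: [-0.1, 0.6, 0.4]
gripper_width: 0.999
```

Request:
send_rows:
  motion: "0 0 0 0 0 0 1;0 0 0 0 0 0 1;0 0 0 0 0 0 1;0 0 0 0 0 0 1;0 0 0 0 0 0 1;0 0 0 0 0 0 1;0 0 0 0 0 0 1;0 0 0 0 0 0 1"
  newtons: 50

```text
t: 10.07
eef_pos: [0.6193, -0.0316, -0.0177]
tool_rot: [0.003, -0.02, 1.0, 0.003]
contact_force: [1.5, -0.4, -1.3]
gripper_width: 0.219
```

Request:
send_rows:
  motion: "-0.5 0 0 0 0 0 1;-1.5 -0.06 0 0 0 0 1;-2 -0.08 0 0 0 0 1;-2 -0.08 0 0 0 0 1;0 0 0 0 0 0 1"

```text
t: 10.48
eef_pos: [0.5577, -0.0335, -0.0178]
tool_rot: [0.004, -0.021, 1.0, 0.003]
contact_force: [-1.6, -0.8, -0.8]
gripper_width: 0.224
```

Request:
send_rows:
  motion: "-1.5 -0.06 0 0 0 0 1;-2 -0.08 0 0 0 0 1;-2 -0.08 0 0 0 0 1;-2 -0.08 0 0 0 0 1;-2 -0.08 0 0 0 0 1;-1.5 -0.06 0 0 0 0 1;0 0 0 0 0 0 1"

```text
t: 11.07
eef_pos: [0.4421, -0.0376, -0.0179]
tool_rot: [0.003, -0.021, 1.0, 0.003]
contact_force: [-1.1, 0.9, -1.9]
gripper_width: 0.227
```

Request:
send_rows:
  motion: "0 0 0 0 0 0 0;0 0 0 0 0 0 0;0 0 0 0 0 0 0;0 0 0 0 0 0 0;0 0 0 0 0 0 0;0 0 1.5 0 0 0 0;0 0 2.5 0 0 0 0;0 0 2.5 0 0 0 0;0 0 2.5 0 0 0 0;0 0 2.5 0 0 0 0;0 0 2 0 0 0 0;0 0 0 0 0 0 0"

```text
t: 12.07
eef_pos: [0.4494, -0.0382, 0.1231]
tool_rot: [0.005, -0.021, 1.0, 0.002]
contact_force: [0.1, -0.1, 0.8]
gripper_width: 1.0
```

```bash
python3 - <<'E'
from h import *
p=tool();print(p[0]);im=read_camera('wrist');cv2.imwrite('pics/w6.png',im[:,:,::-1])
t=read_camera('top');cv2.imwrite('pics/t6.png',np.hstack([cv2.resize(t[150:300,310:460],None,fx=4,fy=4)])[:,:,::-1])
E
```

```text
[ 0.44937408 -0.03822998  0.12306995]
```

View pics/w6.png

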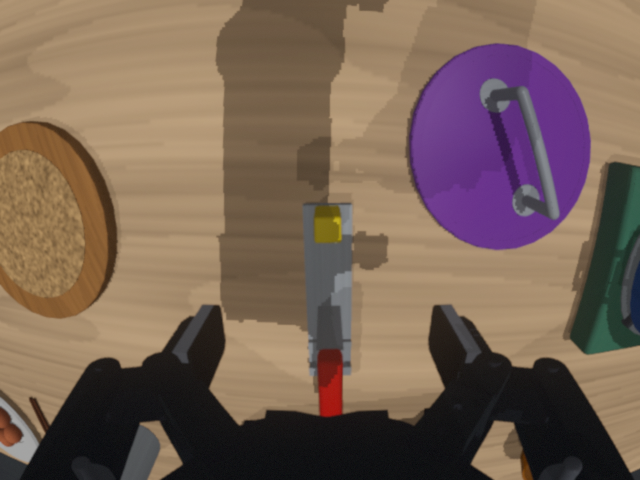

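View pics/t6.png

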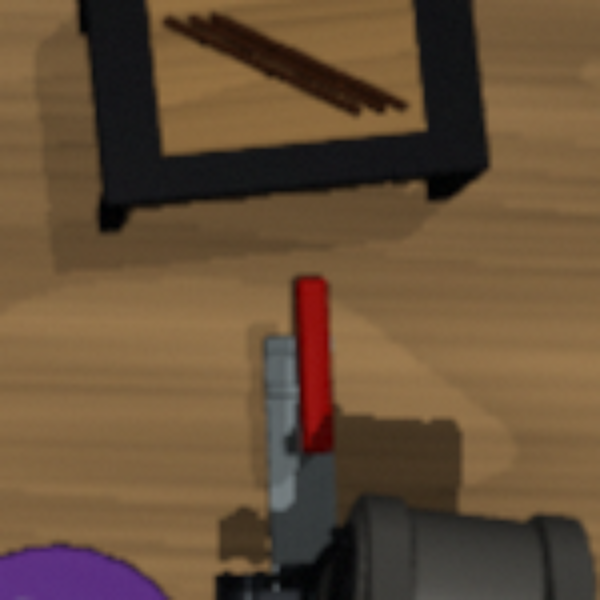

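```bash
python3 - <<'E'
from h import *
t=cv2.imread('pics/t6.png')
hsv=cv2.cvtColor(t,cv2.COLOR_BGR2HSV)
m=((hsv[:,:,1]>180)&((hsv[:,:,0]<8)|(hsv[:,:,0]>172))&(hsv[:,:,2]>120)).astype(np.uint8)
for r in range(270,460,15):
    xs=np.nonzero(m[r])[0]; 
    if len(xs): print(r,xs.min(),xs.max(),ray('top',(310+(xs.mean())/4,150+r/4),.095).round(4))
ys=np.nonzero(m.any(1))[0];print(ys.min(),ys.max(),ray('top',(388,150+ys.min()/4),.095),ray('top',(389,150+ys.max()/4),.095))
print('sole tip',ray('top',(310+265/4,150+338/4),.008),ray('top',(310+268/4,150+560/4),.008))
p=tool()
g=np.array([.585,-.032,.085])
for x in(-.056,.046): print(wproj([.577+x,-.033+x*.04,.095],p))
print(wproj([.44,-.038,.046],p))
E
```

```text
285 301 323 [ 0.6203 -0.0268  0.095 ]
300 301 324 [ 0.6117 -0.0272  0.095 ]
315 302 325 [ 0.603 -0.028  0.095]
330 304 328 [ 0.5944 -0.0296  0.095 ]
345 304 327 [ 0.5858 -0.0294  0.095 ]
360 305 330 [ 0.5772 -0.0308  0.095 ]
375 305 327 [ 0.5685 -0.0301  0.095 ]
390 305 327 [ 0.5599 -0.0302  0.095 ]
405 306 327 [ 0.5513 -0.0307  0.095 ]
420 307 319 [ 0.5426 -0.0289  0.095 ]
280 433 [ 0.62321959 -0.02669843  0.095     ] [ 0.53524018 -0.03072133  0.095     ]
sole tip [ 0.59651033 -0.00940835  0.008     ] [ 0.46106443 -0.01406816  0.008     ]
[324.54342787 363.23784583]
[324.54446564 457.54474319]
[325.42938911 225.71064438]
```

Request:
send_rows:
  motion: "3.2 0.17 0 0 0.3 0 0;3.2 0.17 0 0 0.3 0 0;3.2 0.17 0 0 0 0 0;2.6 0.17 0 0 0 0 0;0 0 0 0 0 0 0;0 0 0 0 0 0 0"

```text
t: 12.67
eef_pos: [0.5672, -0.0301, 0.11]
tool_rot: [-0.011, -0.022, 1.0, 0.002]
contact_force: [-0.8, 0.6, 0.3]
gripper_width: 0.997
```

```bash
python3 - <<'E'
from h import *
p=tool();print(p[0],p[1].as_matrix().round(3));im=read_camera('wrist');cv2.imwrite('pics/w7.png',im[:,:,::-1])
print([wproj([x,-.031,.095],p) for x in (.522,.578)])
t=read_camera('top');cv2.imwrite('pics/t7.png',np.hstack([cv2.resize(t[150:300,310:460],None,fx=4,fy=4)])[:,:,::-1])
E
```

```text
[ 0.56718061 -0.03014964  0.110048  ] [[-0.999 -0.044 -0.022]
 [-0.044  0.999  0.004]
 [ 0.022  0.005 -1.   ]]
[array([327.02480924, 187.52917005]), array([322.67155235, 286.12472277])]
```

View pics/w7.png

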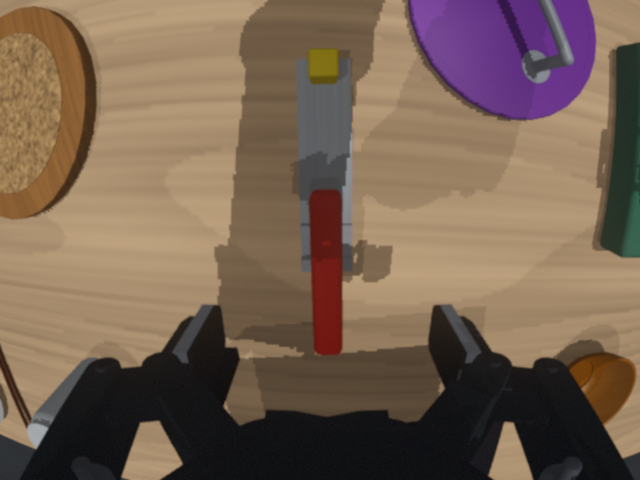

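Request:
send_rows:
  motion: "1 -0.05 -1 -0.2 -1.3 0 0;0 0 -2 0 0 0 0;0 0 -2 0 0 0 0;0 0 -1.5 0 0 0 0;0 0 0 0 0 0 0"

```text
t: 13.18
eef_pos: [0.5704, -0.0314, 0.0425]
tool_rot: [-0.001, -0.021, 1.0, 0.001]
contact_force: [-0.1, 0.1, -0.5]
gripper_width: 1.001
```

Request:
send_rows:
  motion: "0.8 0.03 -1 0 0 0 0;0 0 -0.5 0 0 0 0;0 0 0 0 0 0 0"

```text
t: 13.43
eef_pos: [0.5749, -0.0317, 0.0274]
tool_rot: [-0.003, -0.02, 1.0, 0.001]
contact_force: [0.1, 0.0, -0.5]
gripper_width: 1.0
```

```bash
python3 - <<'E'
from h import *
p=tool();print(p[0]);im=read_camera('wrist');cv2.imwrite('pics/w8.png',im[:,:,::-1])
t=read_camera('side');cv2.imwrite('pics/s8.png',np.hstack([cv2.resize(t[190:310,300:450],None,fx=5,fy=5,interpolation=cv2.INTER_CUBIC)])[:,:,::-1])
E
```

```text
[ 0.57488072 -0.03167067  0.02741829]
```

View pics/w8.png

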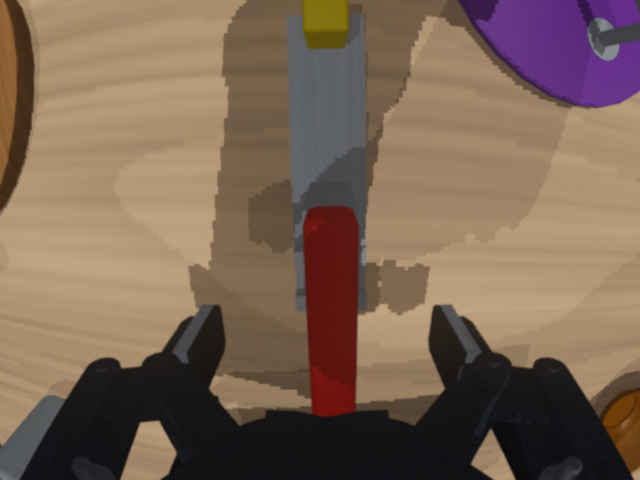

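View pics/s8.png

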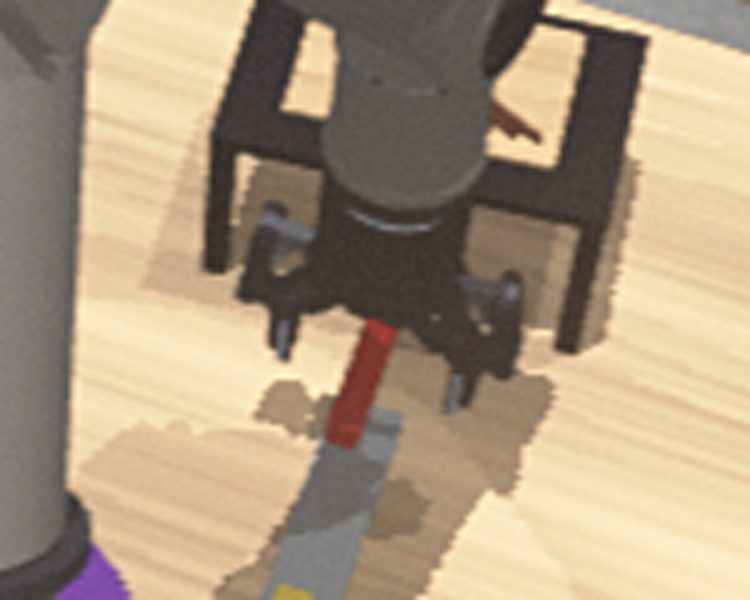

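Request:
send_rows:
  motion: "0 0 0 0 0 0 1;0 0 0 0 0 0 1;0 0 0 0 0 0 1;0 0 0 0 0 0 1;0 0 0 0 0 0 1;0 0 0 0 0 0 1;0 0 0 0 0 0 1;0 0 0 0 0 0 1;0 0 0 0 0 0 1"
  newtons: 90

```text
t: 14.28
eef_pos: [0.5769, -0.0315, 0.0316]
tool_rot: [0.001, -0.02, 1.0, 0.001]
contact_force: [-1.1, 0.0, 1.5]
gripper_width: 0.197
```

Request:
send_rows:
  motion: "0 0 1 0 0 0 1;0 0 2.5 0 0 0 1;0 0 3 0 0 0 1;0 0 3 0 0 0 1;0 0 3 0 0 0 1;0 0 3 0 0 0 1;0 0 3 0 0 0 1;0 0 2.5 0 0 0 1;0 0 1 0 0 0 1;0 0 0 0 0 0 1"

```text
t: 15.12
eef_pos: [0.5683, -0.0332, 0.2614]
tool_rot: [-0.005, -0.019, 1.0, 0.001]
contact_force: [-0.4, 0.5, -3.7]
gripper_width: 0.193
```

Request:
send_rows:
  motion: "-0.6 1.2 0 0 0 0.5 1;-1.2 2.4 0 0 0 1 1;-1.2 2.4 0 0 0 1 1;-1.2 2.4 0 0 0 1 1;-1.2 2.4 0 0 0 1 1;-1.2 2.4 0 0 0 1 1;-1.2 2.4 0 0 0 1 1;-1.2 2.4 0 0 0 1 1;-1.2 2.4 0 0 0 1 1;-1.2 2.4 0 0 0 1 1;-1.2 2.4 0 0 0 1 1;-1.2 2.4 0 0 0 1 1;-1.2 2.4 0 0 0 1 1;-1 2 0 0 0 0.5 1;-0.5 1 0 0 0 0 1;0 0 0 0 0 0 1"

```text
t: 16.45
eef_pos: [0.3681, 0.3066, 0.232]
tool_rot: [-0.026, -0.141, 0.99, -0.012]
contact_force: [0.4, 0.7, -2.8]
gripper_width: 0.194
```

```bash
python3 - <<'E'
from h import *
p=tool();print(p[0],p[1].as_matrix().round(3))
for c in ('side','top','wrist'):
    t=read_camera(c);cv2.imwrite(f'pics/{c}9.png',t[:,:,::-1])
    for n in('lid_loop','lid'):
        for r in regions_of(n,c)[:3]: print(c,n,round(r['conf'],2),np.round(r['point'],1))
E
```

```text
[0.36810789 0.30663133 0.23204673] [[-0.959 -0.28  -0.048]
 [-0.279  0.96  -0.032]
 [ 0.055 -0.017 -0.998]]
side lid_loop 0.82 [308.3 315.2]
side lid_loop 0.72 [158.7 225.1]
side lid_loop 0.43 [196.1 244.2]
side lid 0.86 [305.6 311.6]
side lid 0.78 [156.6 223.8]
side lid 0.44 [204.6 291.7]
top lid_loop 0.92 [231.5 279.1]
top lid_loop 0.77 [325.5 326. ]
top lid_loop 0.66 [119.9 265. ]
top lid 0.7 [322.  327.8]
top lid 0.64 [121.7 261.6]
top lid 0.63 [226.7 281.8]
wrist lid_loop 0.94 [372.6 303.5]
wrist lid_loop 0.85 [520.3 348.4]
wrist lid_loop 0.68 [176.  170.2]
wrist lid 0.98 [519.6 345. ]
wrist lid 0.6 [175.5 168.5]
wrist lid 0.55 [367.2 298.6]
```

View pics/side9.png

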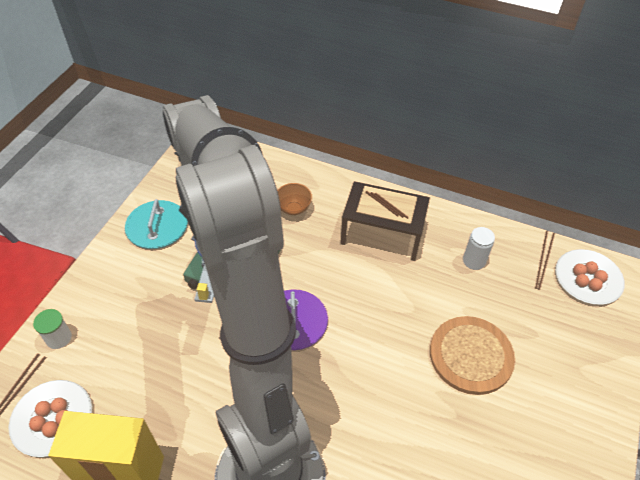

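View pics/top9.png

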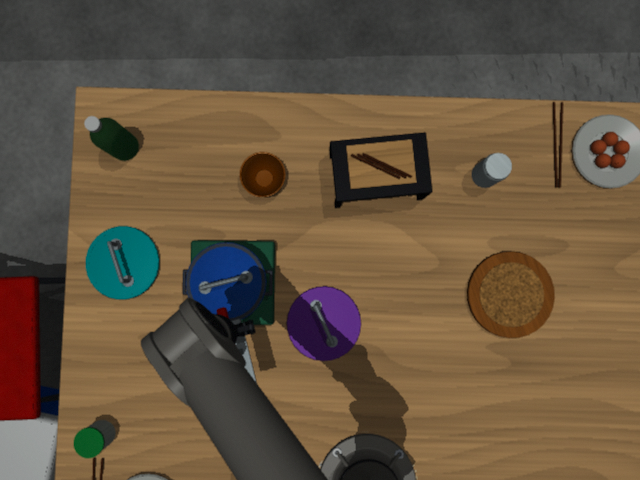

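View pics/wrist9.png

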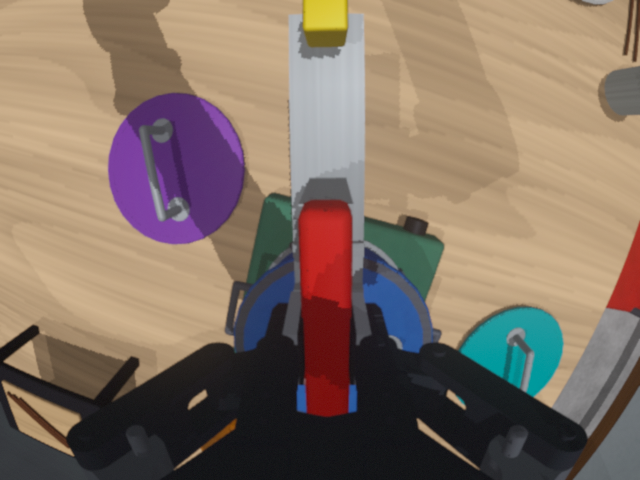

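```bash
python3 - <<'E'
from h import *
im=cv2.imread('pics/side0.png');cv2.imwrite('pics/s0z.png',cv2.resize(im[205:285,190:290],None,fx=7,fy=7,interpolation=cv2.INTER_CUBIC))
for z in(.133,.139):
  a=ray('top',(205.4,287.6),z);b=ray('top',(246.2,277.2),z);print(z,(a+b)/2,np.linalg.norm(a-b),np.degrees(np.arctan2(*(a-b)[[1,0]]))-90)
  print('rim',ray('top',(226.2,282.4),z))
for z in(.178,.184):
  a=ray('top',(200.4,288.1),z);b=ray('top',(249.4,275.6),z);print(z,(a+b)/2,np.linalg.norm(a-b),np.degrees(np.arctan2(*(a-b)[[1,0]]))-90)
E
```

```text
0.133 [0.47004931 0.33492935 0.133     ] 0.09309782230349258 15.873908950932872
rim [0.470065   0.33407271 0.133     ]
0.139 [0.47007475 0.33400013 0.139     ] 0.0926615722821259 15.873908950932886
rim [0.47009038 0.3331475  0.139     ]
0.178 [0.47136528 0.32991492 0.178     ] 0.10788745160285998 15.886074858886431
0.184 [0.47138526 0.3289762  0.184     ] 0.10736348381221827 15.886074858886417
```

View pics/s0z.png

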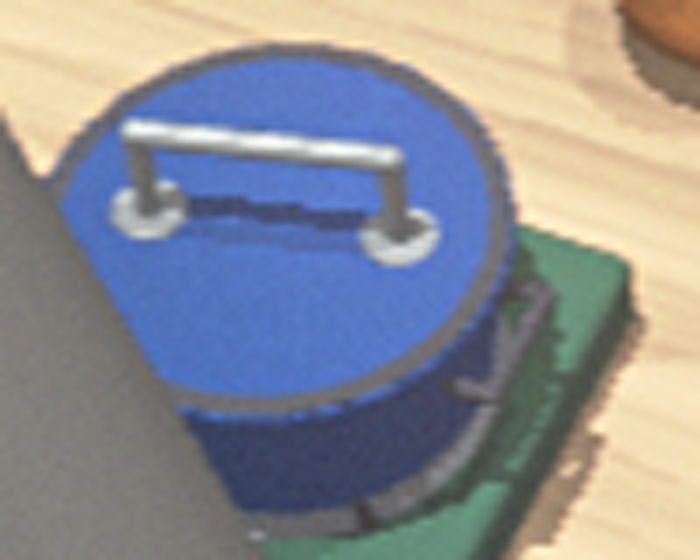

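```bash
python3 - <<'E'
from h import *
from scipy.optimize import least_squares
for T,S in [((224.9,281.85),(228.7,225.7)),((225.8,282.4),(229.1,236.9))]:
    s=least_squares(lambda X:np.r_[proj('top',X)-T,proj('side',X)-S],[.47,.33,.15]);print(s.x,s.fun)
E
```

```text
[0.47133142 0.32989871 0.17871465] [-0.025852    0.01078424  0.03325396  0.00230485]
[0.47029949 0.33457444 0.13169873] [ 0.26837782 -0.11197087 -0.34054081 -0.02327136]
```

Request:
send_rows:
  motion: "0 0 0 0.9 -1.4 0 1;0.1 -0.4 0 0.9 -1.4 0 1;0 0 -1 0 0 0 1;0 0 -1.5 0 0 0 1;0 0 -1 0 0 0 1;0 0 0 0 0 0 1"

```text
t: 17.4
eef_pos: [0.3745, 0.2987, 0.1975]
tool_rot: [0.004, -0.136, 0.991, 0.002]
contact_force: [-0.1, -1.4, -3.4]
gripper_width: 0.196
```

```bash
cat > st.py <<'E'
from h import *
import sys
p=tool();M=p[1].as_matrix()
print('tcp',p[0].round(4),'z',M[:,2].round(3),'heading',np.degrees(np.arctan2(-M[1,0],-M[0,0])).round(2))
z=M[:,2]
print('fix rx',np.degrees(-z[1]).round(2),'ry',np.degrees(z[0]).round(2))
u=np.array([np.cos(np.radians(15.9)),np.sin(np.radians(15.9))]);n=np.array([-u[1],u[0]])
d=np.array([.471,.332])-p[0][:2]
print('along mm',(d@u*1000).round(1),'lat mm',(d@n*1000).round(1),'lat vec cm',(n*(d@n)*100).round(2), 'under z',p[0][2]-.0316)
E
python3 st.py
```

```text
tcp [0.3745 0.2987 0.1975] z [ 0.007  0.005 -1.   ] heading 15.6
fix rx -0.26 ry 0.38
along mm 102.0 lat mm 5.6 lat vec cm [-0.15  0.54] under z 0.16590033612856503
```

Request:
send_rows:
  motion: "-0.15 0.5 -0.8 -0.2 0.4 0.3 1;0 0 -0.8 0 0 0 1;0 0 -0.5 0 0 0 1;0 0 0 0 0 0 1"

```text
t: 17.73
eef_pos: [0.3731, 0.3047, 0.1739]
tool_rot: [-0.001, -0.139, 0.99, -0.0]
contact_force: [0.1, 0.1, -3.3]
gripper_width: 0.19
```

```bash
python3 st.py; python3 - <<'E'
from h import *
for c in ('side','top','wrist'):
    t=read_camera(c)
    if c=='top': t=cv2.resize(t[230:380,150:300],None,fx=4,fy=4,interpolation=cv2.INTER_CUBIC)
    if c=='side': t=cv2.resize(t[200:320,150:300],None,fx=5,fy=5,interpolation=cv2.INTER_CUBIC)
    cv2.imwrite(f'pics/{c}10.png',t[:,:,::-1])
E
```

```text
tcp [0.3731 0.3047 0.1739] z [-0.003 -0.    -1.   ] heading 15.93
fix rx 0.03 ry -0.15
along mm 101.6 lat mm -0.6 lat vec cm [ 0.02 -0.06] under z 0.14232894819121383
```

View pics/side10.png

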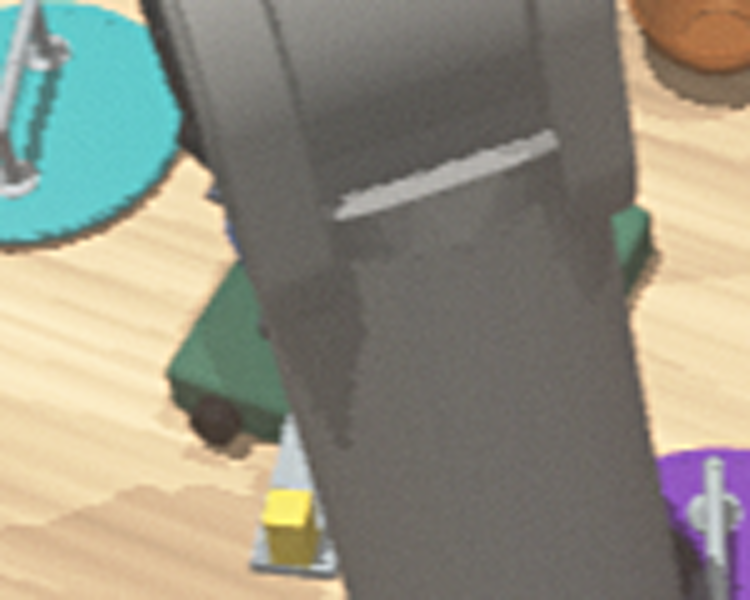

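View pics/top10.png

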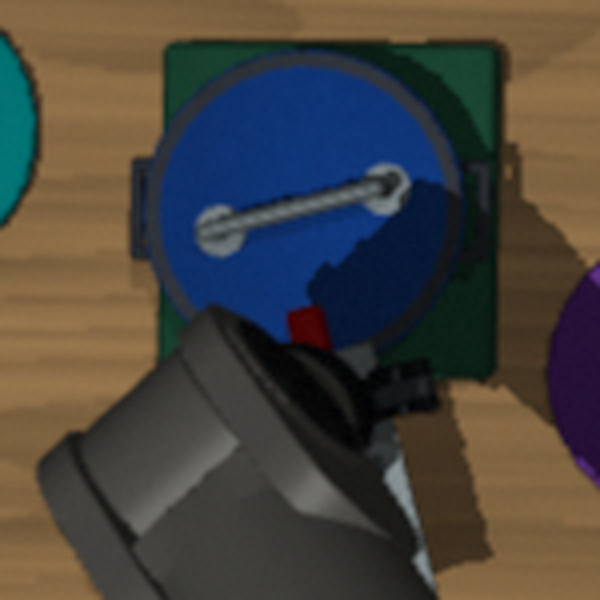

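View pics/wrist10.png

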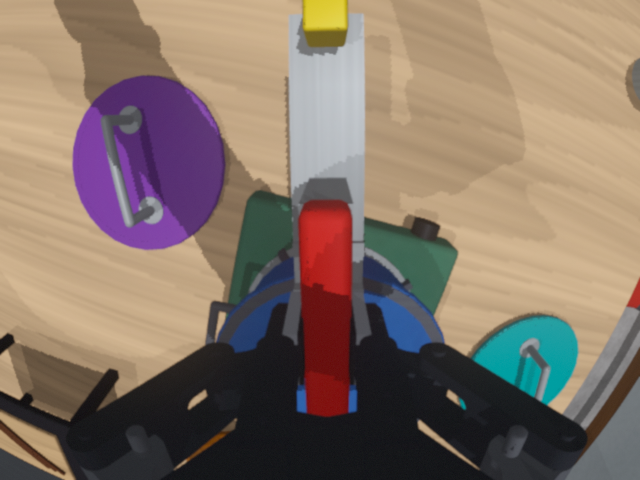

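```bash
python3 - <<'E'
from h import *
from scipy.optimize import least_squares
I=(np.zeros(3),Ro.identity())
# tail sole top edge corners; grip near end top edge approx
obs=[((-.145,.02,.008),(364,15)),((-.145,-.02,.008),(290,15))]
def f(v):
    r=[]
    for (x,y,z),px in obs:
        r+=list(wproj([-(x+v[0]),y+v[1],v[2]-z],I)-px)
    return r
s=least_squares(f,[0,0,.03]);print(s.x,s.fun)
v=s.x
for P in [(-.145,.02,0),(-.125,.01,.046),(-.125,-.01,.046),(-.056,.009,.095),(-.056,-.009,.095),(-.056,-.009,.075),(.018,.02,.008)]: print(P,wproj([-(P[0]+v[0]),P[1]+v[1],v[2]-P[2]],I).round(1))
im=cv2.imread('pics/wrist10.png');cv2.imwrite('pics/w10z.png',cv2.resize(im[0:260,260:400],None,fx=3,fy=3,interpolation=cv2.INTER_CUBIC)[:,:])
E
```

```text
[0.00505773 0.00106567 0.03501127] [-0.00053494  0.01415181 -0.00052395 -0.01414862]
(-0.145, 0.02, 0) [362.6  18.9]
(-0.125, 0.01, 0.046) [350.   31.9]
(-0.125, -0.01, 0.046) [304.3  31.9]
(-0.056, 0.009, 0.095) [355.5 208.1]
(-0.056, -0.009, 0.095) [299.6 208.1]
(-0.056, -0.009, 0.075) [303.3 196.2]
(0.018, 0.02, 0.008) [359.8 295.1]
```

View pics/w10z.png

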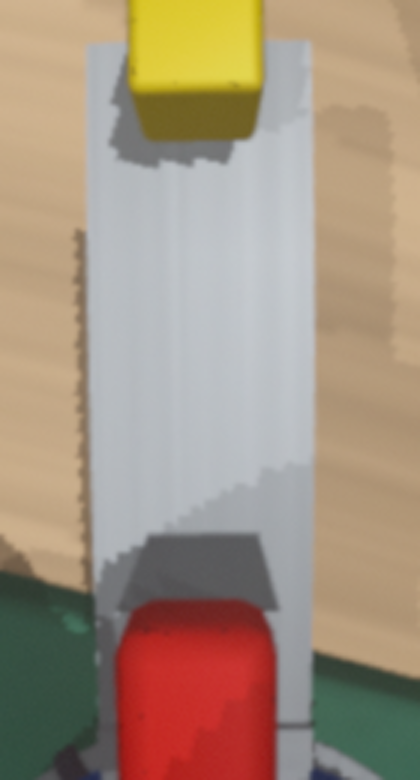

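```bash
python3 - <<'E'
from h import *
im=cv2.imread('pics/top10.png');cv2.imwrite('pics/t10z.png',cv2.resize(im[280:380,260:400],None,fx=5,fy=5))
p=tool();u=np.array([np.cos(np.radians(15.93)),np.sin(np.radians(15.93))])
for off in(0,.005): 
  X=p[0][:2]+u*(off+.046); print(off,proj('top',[*X,p[0][2]-.034+.095]),(proj('top',[*X,p[0][2]-.034+.095])-[150,230])*4)
E
```

```text
0 [225.50150863 308.29725645] [302.0060345  313.18902581]
0.005 [224.91412738 305.90452494] [299.65650953 303.61809976]
```

View pics/t10z.png

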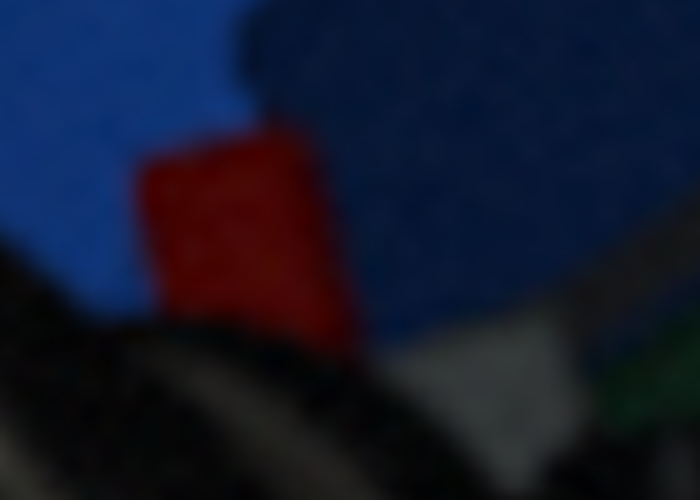

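Request:
send_rows:
  motion: "0.5 0.14 0.3 0 0 0 1;0.96 0.27 0.05 0 0 0 1;0.96 0.27 0.05 0 0 0 1;0.96 0.27 0.05 0 0 0 1;0.96 0.27 0.05 0 0 0 1;0 0 0 0 0 0 1"

```text
t: 18.38
eef_pos: [0.4239, 0.3195, 0.1832]
tool_rot: [0.002, -0.138, 0.99, 0.002]
contact_force: [0.9, -0.3, -3.2]
gripper_width: 0.192
```

```bash
python3 st.py
```

```text
tcp [0.4239 0.3195 0.1832] z [ 0.003  0.005 -1.   ] heading 15.89
fix rx -0.27 ry 0.19
along mm 48.7 lat mm -0.9 lat vec cm [ 0.02 -0.08] under z 0.1515830781081966
```

Request:
send_rows:
  motion: "0.02 -0.08 -0.55 -0.2 0.2 0 1;0 0 0 0 0 0 1"

```text
t: 18.55
eef_pos: [0.4253, 0.3186, 0.1771]
tool_rot: [-0.0, -0.138, 0.99, 0.0]
contact_force: [0.3, 1.0, -3.5]
gripper_width: 0.195
```

Request:
send_rows:
  motion: "0.96 0.27 0 0 0 0 1;0.96 0.27 0 0 0 0 1;0.96 0.27 0 0 0 0 1;0 0 0 0 0 0 1"

```text
t: 18.88
eef_pos: [0.4558, 0.3271, 0.1763]
tool_rot: [-0.001, -0.138, 0.99, -0.0]
contact_force: [0.8, 0.2, -3.4]
gripper_width: 0.193
```

```bash
python3 st.py
```

```text
tcp [0.4558 0.3271 0.1763] z [-0.002 -0.    -1.   ] heading 15.89
fix rx 0.02 ry -0.1
along mm 16.0 lat mm 0.5 lat vec cm [-0.01  0.05] under z 0.14465812658325633
```

Request:
send_rows:
  motion: "0.7 0.2 0 0 0 0 1;0.55 0.18 0 0 0 0 1;0 0 0 0 0 0 1"

```text
t: 19.13
eef_pos: [0.4701, 0.3314, 0.1761]
tool_rot: [-0.001, -0.138, 0.99, -0.0]
contact_force: [-0.2, 0.7, -3.3]
gripper_width: 0.198
```

```bash
python3 st.py; python3 - <<'E'
from h import *
p=tool();u=np.array([np.cos(np.radians(15.9)),np.sin(np.radians(15.9))])
for c in ('side','top','wrist'):
    t=read_camera(c)
    if c=='top': t=cv2.resize(t[240:340,170:290],None,fx=6,fy=6,interpolation=cv2.INTER_CUBIC)
    if c=='side': t=cv2.resize(t[180:300,150:300],None,fx=5,fy=5,interpolation=cv2.INTER_CUBIC)
    cv2.imwrite(f'pics/{c}11.png',t[:,:,::-1])
for off in(0,.005): 
  X=p[0][:2]+u*(off+.046); print(off,(proj('top',[*X,p[0][2]-.034+.095])-[170,240])*6)
E
```

```text
tcp [0.4701 0.3314 0.1761] z [-0.002 -0.001 -1.   ] heading 15.86
fix rx 0.03 ry -0.11
along mm 1.0 lat mm 0.3 lat vec cm [-0.01  0.03] under z 0.1445004303604635
0 [265.47370984 123.39309235]
0.005 [261.98880119 109.16756235]
```

View pics/top11.png

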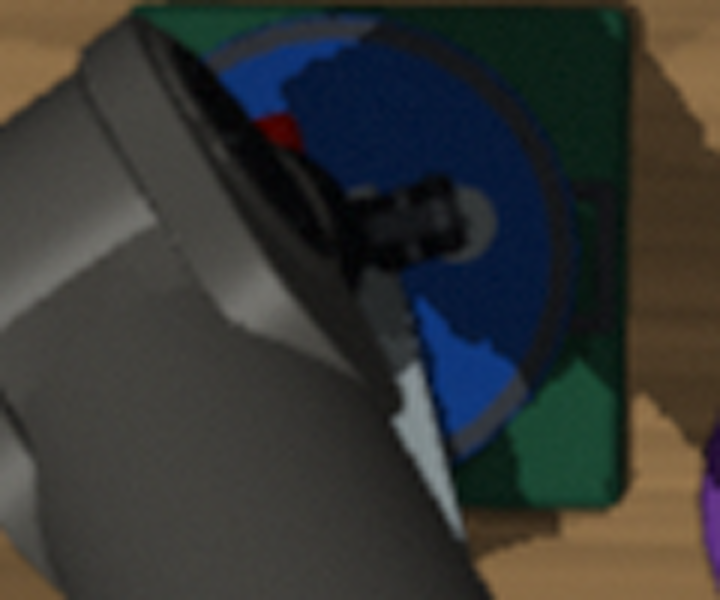

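View pics/wrist11.png

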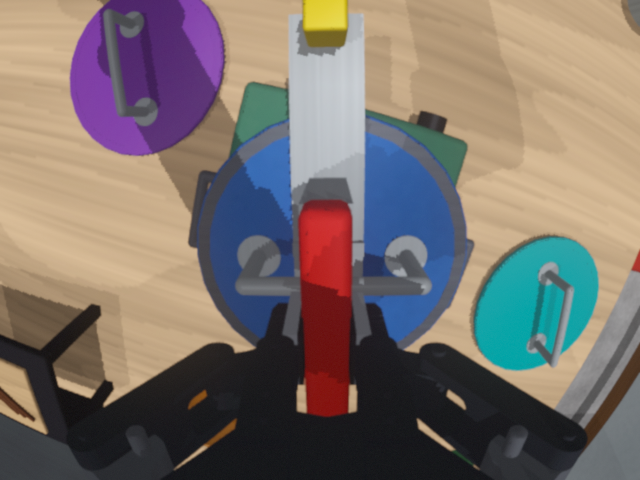

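```bash
python3 - <<'E'
from h import *
I=(np.zeros(3),Ro.identity())
for off,h in((.005,.035),(.003,.0325)):
  for x,z in((-.018,.008),(-.018,.013),(-.010,.013),(-.010,.008),(.008,.018),(.018,.018)): print(off,x,z,wproj([-(x+off),.02,h-z],I).round(1))
for bz in (.176,.178,.181):
  for tx in (-.005,0,.005): print(bz,tx,wproj([tx,0,.1761-bz],I).round(1), [wproj([tx,y,.1761-bz],I).round(0)[0] for y in(-.052,.052)])
im=cv2.imread('pics/wrist11.png');cv2.imwrite('pics/w11z.png',cv2.resize(im[180:330,220:450],None,fx=3.4,fy=3.4,interpolation=cv2.INTER_CUBIC)[:,:])
E
```

```text
0.005 -0.018 0.008 [359.9 238.8]
0.005 -0.018 0.013 [360.6 241.5]
0.005 -0.01 0.013 [360.2 254.8]
0.005 -0.01 0.008 [359.5 251.9]
0.005 0.008 0.018 [360.  287.1]
0.005 0.018 0.018 [359.4 302.5]
0.003 -0.018 0.008 [360.3 236.8]
0.003 -0.018 0.013 [361.1 239.4]
0.003 -0.01 0.013 [360.7 253. ]
0.003 -0.01 0.008 [360. 250.]
0.003 0.008 0.018 [360.4 285.8]
0.003 0.018 0.018 [359.8 301.4]
0.176 -0.005 [325.1 287.1] [np.float64(228.0), np.float64(422.0)]
0.176 0 [325.1 278.4] [np.float64(227.0), np.float64(423.0)]
0.176 0.005 [325.  269.5] [np.float64(226.0), np.float64(424.0)]
0.178 -0.005 [325.1 288.7] [np.float64(227.0), np.float64(423.0)]
0.178 0 [325.1 279.9] [np.float64(226.0), np.float64(424.0)]
0.178 0.005 [325. 271.] [np.float64(225.0), np.float64(425.0)]
0.181 -0.005 [325.  291.2] [np.float64(226.0), np.float64(424.0)]
0.181 0 [325.  282.3] [np.float64(225.0), np.float64(425.0)]
0.181 0.005 [325.  273.2] [np.float64(224.0), np.float64(426.0)]
```

View pics/w11z.png

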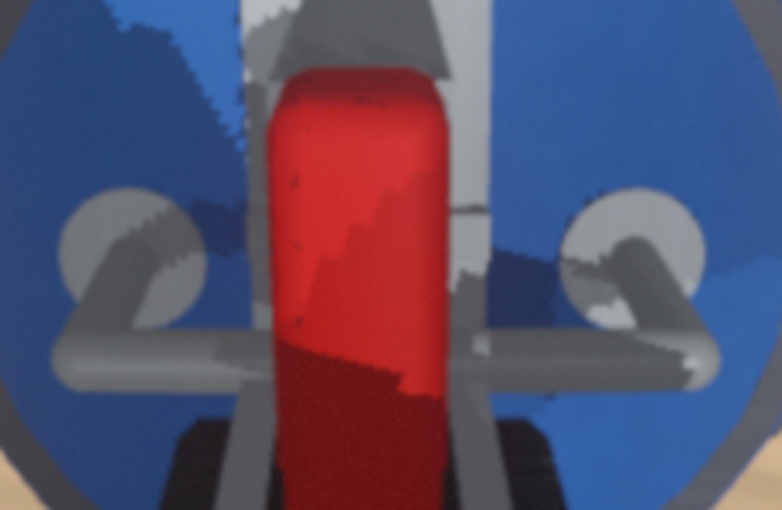

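Request:
send_rows:
  motion: "-0.2 0.35 0 0 0 0 1;0 0 0 0 0 0 1;0 0 0.5 0 0 0 1;0 0 0.5 0 0 0 1;0 0 0 0 0 0 1"

```text
t: 19.7
eef_pos: [0.4647, 0.3349, 0.1869]
tool_rot: [-0.002, -0.139, 0.99, -0.0]
contact_force: [-0.0, -0.2, -2.7]
gripper_width: 0.193
```

```bash
python3 st.py; python3 - <<'E'
from h import *
im=read_camera('wrist')[:,:,::-1];cv2.imwrite('pics/w12z.png',cv2.resize(im[180:330,220:450],None,fx=3.4,fy=3.4,interpolation=cv2.INTER_CUBIC)[:,:])
E
```

```text
tcp [0.4647 0.3349 0.1869] z [-0.004 -0.001 -1.   ] heading 15.97
fix rx 0.07 ry -0.25
along mm 5.2 lat mm -4.5 lat vec cm [ 0.12 -0.43] under z 0.1552981006699078
```

View pics/w12z.png

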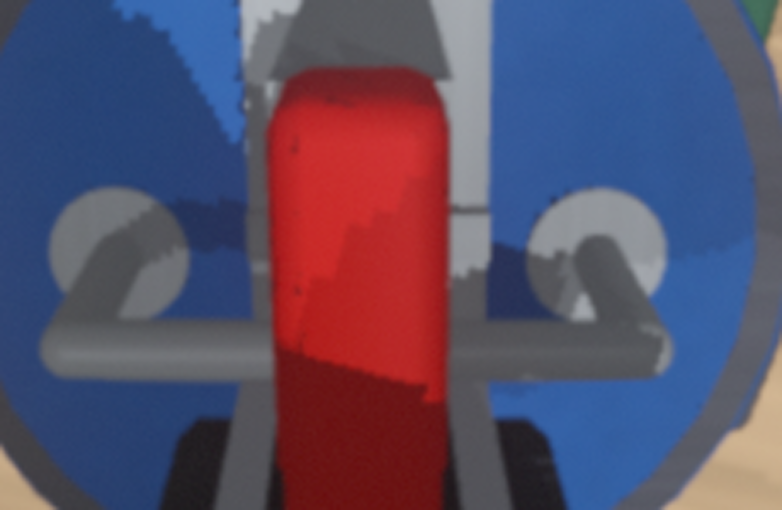

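Request:
send_rows:
  motion: "0.25 0.07 0 0 0 0 1;0.03 0 0.4 0 0 0 1;0 0 0 0 0 0 1"

```text
t: 20.0
eef_pos: [0.4677, 0.3356, 0.1912]
tool_rot: [-0.002, -0.139, 0.99, -0.0]
contact_force: [0.1, -0.4, -2.6]
gripper_width: 0.19
```

```bash
python3 st.py; cat > bar.py <<'E'
from h import *
I=(np.zeros(3),Ro.identity())
p=tool();im=read_camera('wrist')[:,:,::-1];import sys
cv2.imwrite('pics/%s.png'%sys.argv[1],cv2.resize(im[180:330,220:450],None,fx=3.4,fy=3.4,interpolation=cv2.INTER_CUBIC)[:,:])
for lx in(-.005,-.001,.003): print('bar at lifter x',lx,'zoom row',(wproj([-(lx+.005),0,p[0][2]-.178],I)[1]-180)*3.4)
E
python3 bar.py w13z
```

```text
tcp [0.4677 0.3356 0.1912] z [-0.004 -0.001 -1.   ] heading 15.97
fix rx 0.06 ry -0.24
along mm 2.2 lat mm -4.4 lat vec cm [ 0.12 -0.42] under z 0.15964526401824453
bar at lifter x -0.005 zoom row 301.934537098595
bar at lifter x -0.001 zoom row 324.57500455835674
bar at lifter x 0.003 zoom row 346.8726170668468
```

View pics/w13z.png

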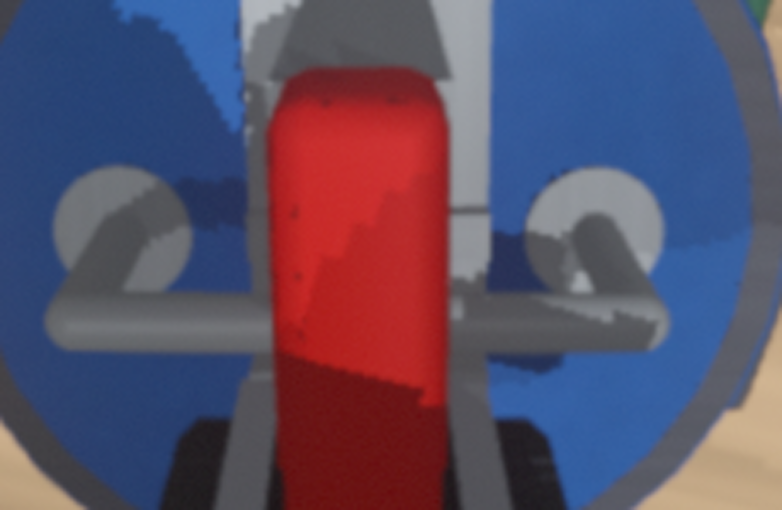

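Request:
send_rows:
  motion: "0.01 0 0.3 0 -0.2 0 1;0.01 0 0.3 0 0 0 1;0.01 0 0.2 0 0 0 1;0.01 0 0.2 0 0 0 1;0 0 0 0 0 0 1"

```text
t: 20.47
eef_pos: [0.4664, 0.3339, 0.1996]
tool_rot: [-0.003, -0.139, 0.99, -0.002]
contact_force: [0.3, -0.8, -8.2]
gripper_width: 0.197
```

```bash
python3 st.py;python3 bar.py w14z
```

```text
tcp [0.4664 0.3339 0.1996] z [-0.004 -0.005 -1.   ] heading 15.95
fix rx 0.28 ry -0.25
along mm 3.9 lat mm -3.1 lat vec cm [ 0.09 -0.3 ] under z 0.16796595284385696
bar at lifter x -0.005 zoom row 283.26482157755777
bar at lifter x -0.001 zoom row 305.2240571457844
bar at lifter x 0.003 zoom row 326.8739686999843
```

View pics/w14z.png

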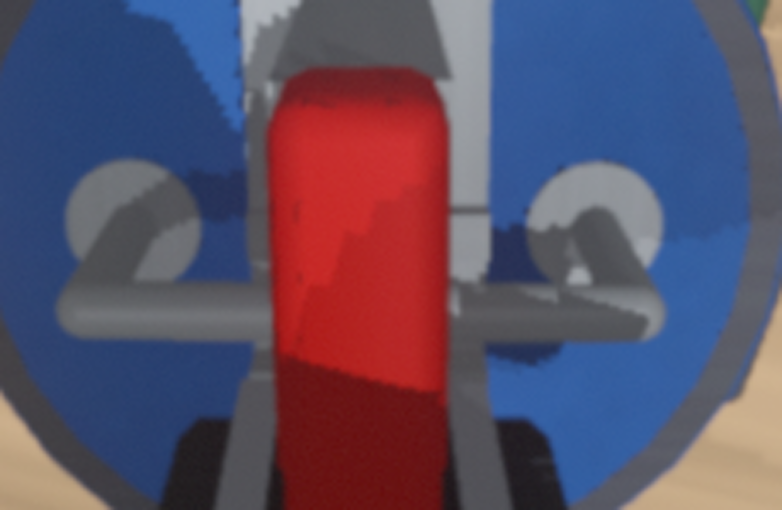

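Request:
send_rows:
  motion: "0.02 0 0.3 0.2 -0.2 0 1;0.02 0 0.4 0 0 0 1;0.02 0 0.6 0 0 0 1;0.02 0 0.6 0 0 0 1;0 0 0 0 0 0 1"

```text
t: 20.93
eef_pos: [0.4658, 0.3328, 0.2185]
tool_rot: [-0.002, -0.139, 0.99, -0.002]
contact_force: [-0.1, 0.5, -6.9]
gripper_width: 0.195
```

```bash
python3 st.py;python3 - <<'E'
from h import *
im=read_camera('wrist')[:,:,::-1];cv2.imwrite('pics/w15.png',im)
im=read_camera('side')[:,:,::-1];cv2.imwrite('pics/s15.png',im)
E
```

```text
tcp [0.4658 0.3328 0.2185] z [-0.004 -0.004 -1.   ] heading 15.96
fix rx 0.23 ry -0.22
along mm 4.7 lat mm -2.2 lat vec cm [ 0.06 -0.21] under z 0.18685520041221104
```

View pics/w15.png

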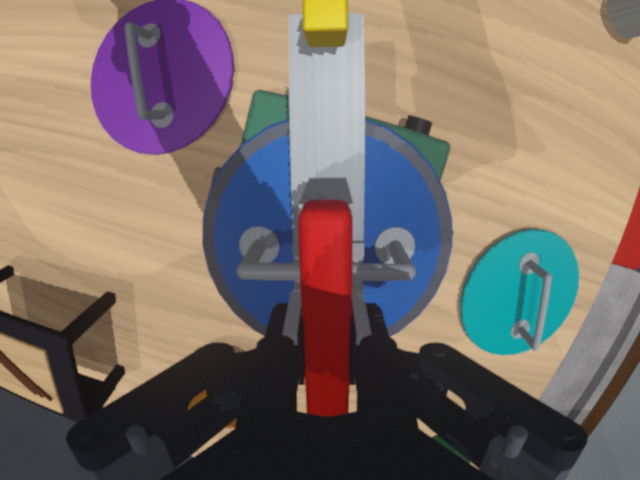

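Request:
send_rows:
  motion: "0 0 0.8 0.2 -0.2 0 1;0 0 1 0 0 0 1;0 0 1 0 0 0 1;0 0 0.6 0 0 0 1;0 -0.4 0 0 0 0 1;0 -0.8 0 0 0 0 1;0 -1.2 0 0 0 0 1;0 -1.6 0 0 0 0 1;0 -2 0 0 0 0 1;0 -2 0 0 0 0 1;0 -2 0 0 0 0 1;0 -2 0 0 0 0 1;0 -2 0 0 0 0 1;0 -2 0 0 0 0 1;0 -2 0 0 0 0 1;0 -1.6 0 0 0 0 1;0 -1.2 0 0 0 0 1;0 -0.8 0 0 0 0 1"

```text
t: 22.53
eef_pos: [0.457, 0.0859, 0.2515]
tool_rot: [-0.005, -0.133, 0.991, -0.002]
contact_force: [-1.6, 0.4, -8.3]
gripper_width: 0.195
```

```bash
python3 st.py;python3 - <<'E'
from h import *
print(get_obs()['q'].round(2))
im=read_camera('wrist')[:,:,::-1];cv2.imwrite('pics/w16.png',im)
im=read_camera('side')[:,:,::-1];cv2.imwrite('pics/s16.png',im)
E
```

```text
tcp [0.457  0.0859 0.2515] z [-0.009 -0.005 -1.   ] heading 15.32
fix rx 0.3 ry -0.51
along mm 80.9 lat mm 232.9 lat vec cm [-6.38 22.4 ] under z 0.21985611384552445
[-0.64  0.07  0.34  1.98 -0.02  1.11  1.55]
```

View pics/w16.png

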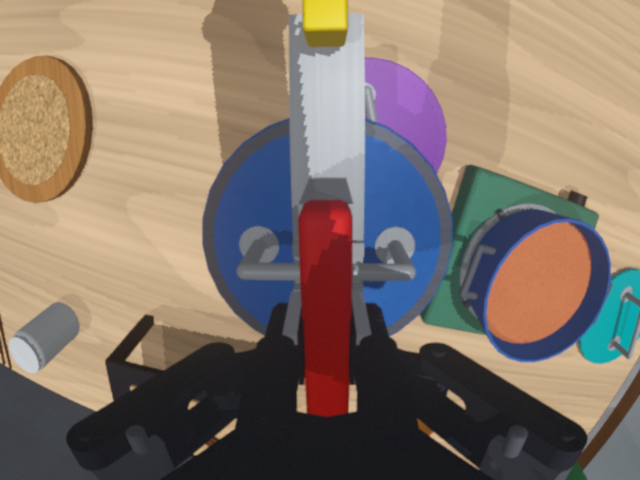

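View pics/s16.png

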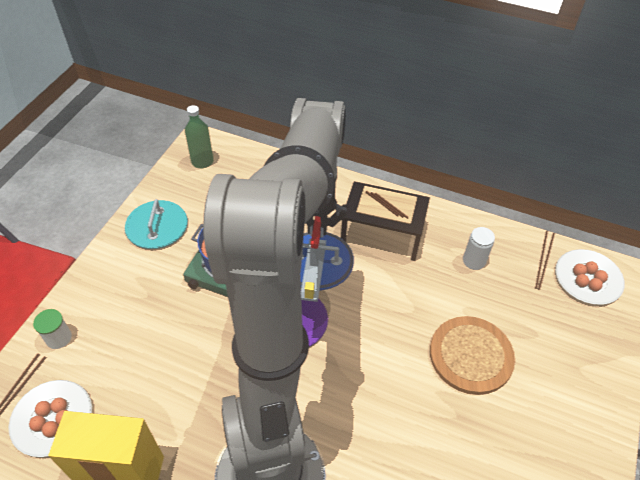

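Request:
send_rows:
  motion: "0 -0.4 0 0.3 -0.4 0.4 1;0 -0.8 0 0 0 0 1;0 -1.2 0 0 0 0 1;0 -1.6 0 0 0 0 1;0 -2 0 0 0 0 1;0 -2 0 0 0 0 1;0 -2 0 0 0 0 1;0 -2 0 0 0 0 1;0 -2 0 0 0 0 1;0 -2 0 0 0 0 1;0 -2 0 0 0 0 1;0 -2 0 0 0 0 1;0 -2 0 0 0 0 1;0 -2 0 0 0 0 1;0 -2 0 0 0 0 1;0 -2 0 0 0 0 1;0 -1.6 0 0 0 0 1;0 -1.2 0 0 0 0 1;0 -0.8 0 0 0 0 1;0 -0.4 0 0 0 0 1"

```text
t: 24.3
eef_pos: [0.4528, -0.2466, 0.2515]
tool_rot: [0.001, -0.149, 0.989, 0.002]
contact_force: [-0.6, -0.4, -7.9]
gripper_width: 0.194
```

```bash
python3 st.py
```

```text
tcp [ 0.4528 -0.2466  0.2515] z [ 0.002  0.004 -1.   ] heading 17.14
fix rx -0.22 ry 0.12
along mm 176.0 lat mm 551.5 lat vec cm [-15.11  53.04] under z 0.21986121860149072
```

Request:
send_rows:
  motion: "0 -0.5 0 -0.2 0.1 0 1;0 -1 0 0 0 0 1;0 -1.5 -0.5 0 0 0 1;0 -1.7 -1 0 0 0 1;0 -1.7 -1 0 0 0 1;0 -1.3 -1 0 0 0 1;0 -0.8 -1 0 0 0 1;0 -0.4 -0.5 0 0 0 1;0 0 0 0 0 0 1"

```text
t: 25.05
eef_pos: [0.4569, -0.3323, 0.1987]
tool_rot: [0.001, -0.157, 0.988, 0.002]
contact_force: [-0.7, 0.4, -6.9]
gripper_width: 0.194
```

```bash
python3 st.py;python3 - <<'E'
from h import *
print(get_obs()['q'].round(2))
for c in('wrist','side','top'):
    im=read_camera(c)[:,:,::-1];cv2.imwrite(f'pics/{c}17.png',im)
E
```

```text
tcp [ 0.4569 -0.3323  0.1987] z [ 0.001  0.005 -1.   ] heading 18.05
fix rx -0.26 ry 0.06
along mm 195.6 lat mm 635.0 lat vec cm [-17.4   61.07] under z 0.16713172460740333
[-0.    0.34  0.66  1.85 -0.25  1.03  2.65]
```

View pics/wrist17.png

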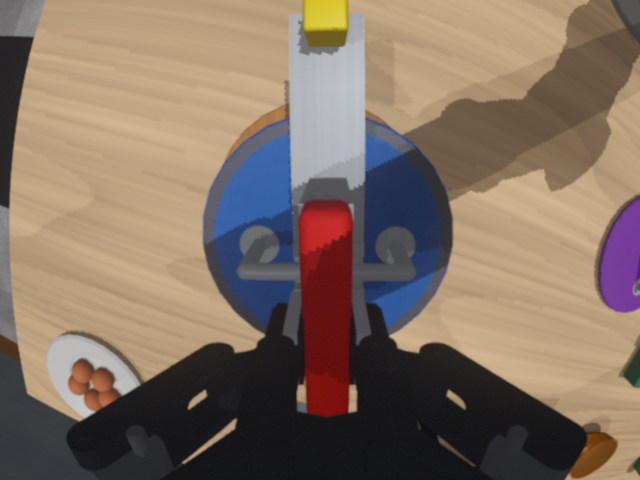

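View pics/side17.png

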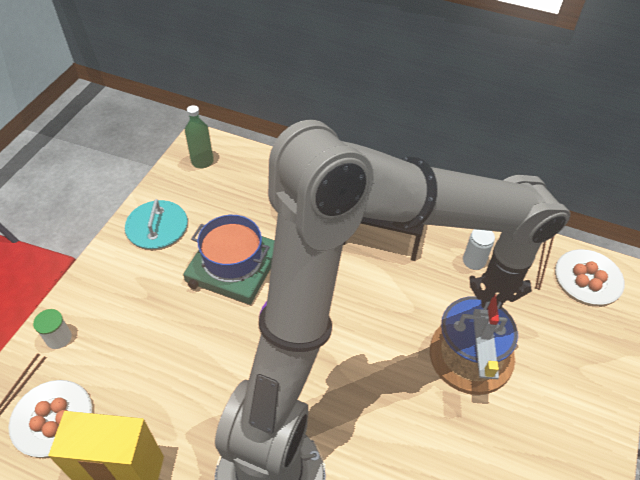

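View pics/top17.png

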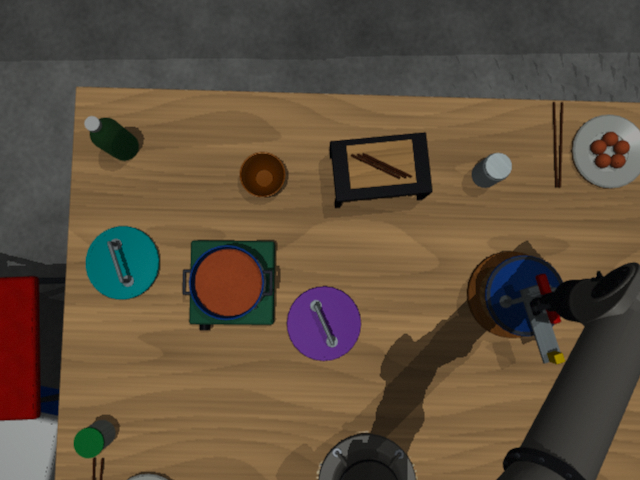

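Request:
send_rows:
  motion: "0 0 0 -0.1 0 -2 1;0 0 0 0 0 -2.5 1;0 0 0 0 0 -2.5 1;0 0 0 0 0 -2.5 1;0 0 0 0 0 -2.5 1;0 0 0 0 0 -2.5 1;0 0 0 0 0 -2 1;0 0 0 0 0 0 1"

```text
t: 25.87
eef_pos: [0.4638, -0.3243, 0.2064]
tool_rot: [0.007, -0.013, 1.0, 0.002]
contact_force: [-0.3, 0.4, -7.8]
gripper_width: 0.198
```

```bash
python3 st.py;python3 - <<'E'
from h import *
from scipy.optimize import least_squares
print(get_obs()['q'].round(2))
I=(np.zeros(3),Ro.identity())
s=least_squares(lambda v:wproj([v[0],v[1],.0216],I)-[326.5,271],[0,0]).x;print('bar in tool',s)
p=tool();b=p[0]+p[1].apply([s[0],s[1],.0216]);print('bar world',b,'need cm',((np.array([.459,-.335])-b[:2])*100).round(2))
im=read_camera('top')
cv2.imwrite('pics/t18.png',cv2.resize(im[230:350,450:600],None,fx=5,fy=5,interpolation=cv2.INTER_CUBIC)[:,:,::-1])
print('top pred bar',(proj('top',b)-[450,230])*5,'lid top ctr',(proj('top',b-[0,0,.045])-[450,230])*5,(proj('top',[.459,-.335,.02])-[450,230])*5)
im=read_camera('side')
cv2.imwrite('pics/s18.png',cv2.resize(im[280:400,410:560],None,fx=5,fy=5,interpolation=cv2.INTER_CUBIC)[:,:,::-1])
print('side pred bar',(proj('side',b)-[410,280])*5,'lid top ctr',(proj('side',b-[0,0,.045])-[410,280])*5)
E
```

```text
tcp [ 0.4638 -0.3243  0.2064] z [ 0.015  0.003 -1.   ] heading 1.51
fix rx -0.2 ry 0.85
along mm 186.8 lat mm 629.2 lat vec cm [-17.24  60.52] under z 0.17475433784475025
[-0.07  0.34  0.73  1.85 -0.27  1.04  2.37]
bar in tool [-0.00457959  0.00077967]
bar world [ 0.46864588 -0.32335499  0.18482793] need cm [-0.96 -1.16]
top pred bar [405.69737337 307.41782383] lid top ctr [367.56863506 305.81008589] [302.00415548 322.72002427]
side pred bar [360.10899288 161.58819048] lid top ctr [338.70404196 211.60538134]
```

View pics/t18.png

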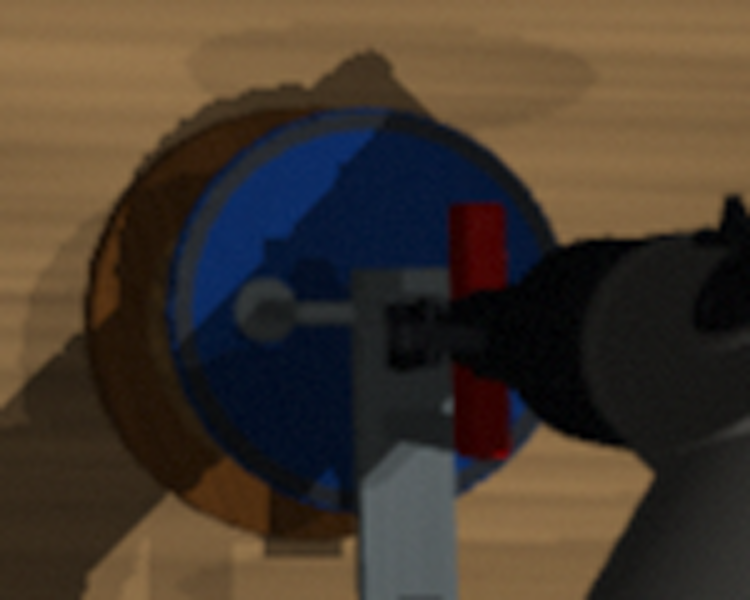

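View pics/s18.png

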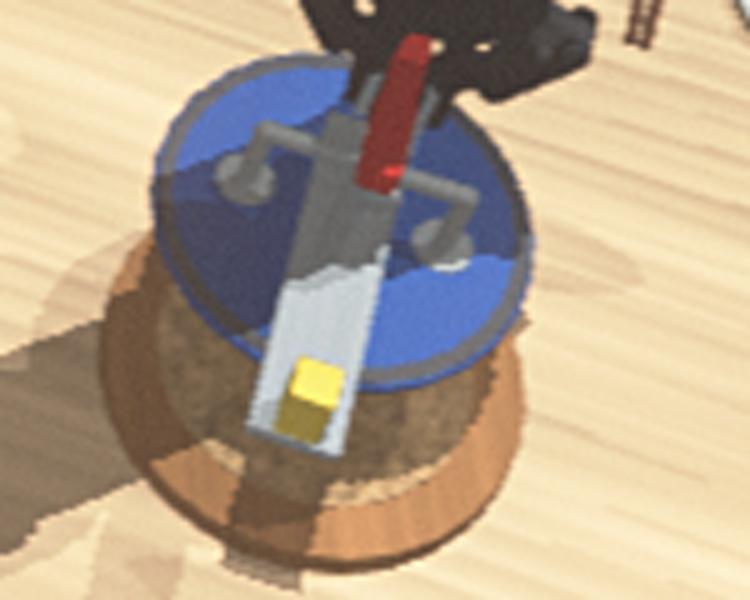

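Request:
send_rows:
  motion: "-0.4 -0.5 0 -0.1 0.4 0 1;-0.4 -0.6 -0.5 -0.1 0.4 0 1;0 0 -1 0 0 0 1;0 0 -1.2 0 0 0 1;0 0 -1.2 0 0 0 1;0 0 -1.2 0 0 0 1;0 0 -1 0 0 0 1;0 0 -0.5 0 0 0 1;0 0 0 0 0 0 1"

```text
t: 26.72
eef_pos: [0.4535, -0.3363, 0.1323]
tool_rot: [-0.001, -0.016, 1.0, 0.0]
contact_force: [-0.8, 1.2, -8.0]
gripper_width: 0.19
```

```bash
cat > lid.py <<'E'
from h import *
import sys
o=get_obs();print(o['q'].round(2),o['contact_force'].round(1))
p=tool();b=p[0]+p[1].apply([-.0046,.0008,.0216]);print('tcp',p[0],'z',p[1].as_matrix()[:,2].round(3),'bar world',b,'need cm',((np.array([.459,-.335])-b[:2])*100).round(2))
im=read_camera('top')
cv2.imwrite('pics/t%s.png'%sys.argv[1],cv2.resize(im[230:350,450:600],None,fx=5,fy=5,interpolation=cv2.INTER_CUBIC)[:,:,::-1])
print('top lid top ctr',(proj('top',b-[0,0,.045])-[450,230])*5,(proj('top',[.459,-.335,.02])-[450,230])*5)
im=read_camera('side')
cv2.imwrite('pics/s%s.png'%sys.argv[1],cv2.resize(im[280:400,410:560],None,fx=5,fy=5,interpolation=cv2.INTER_CUBIC)[:,:,::-1])
print('side pred bar',(proj('side',b)-[410,280])*5,'lid top ctr',(proj('side',b-[0,0,.045])-[410,280])*5)
E
python3 lid.py 19
```

```text
[ 0.    0.44  0.68  1.92 -0.35  0.91  2.46] [-0.8  1.2 -8. ]
tcp [ 0.45349185 -0.33626334  0.13227236] z [-0.002  0.    -1.   ] bar world [ 0.45801586 -0.33530732  0.11066266] need cm [0.1  0.03]
top lid top ctr [335.71240483 326.91256586] [302.00415548 322.72002427]
side pred bar [344.76664896 269.53875569] lid top ctr [324.43428353 315.34207332]
```

View pics/t19.png

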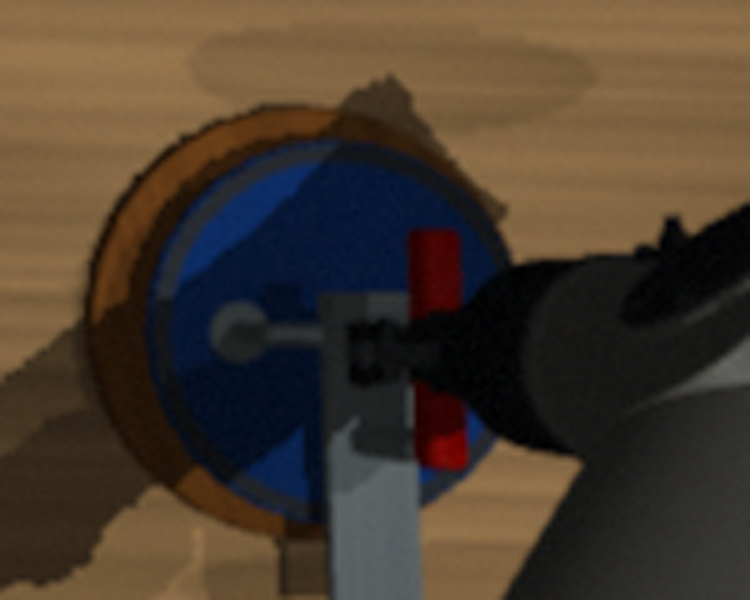

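View pics/s19.png

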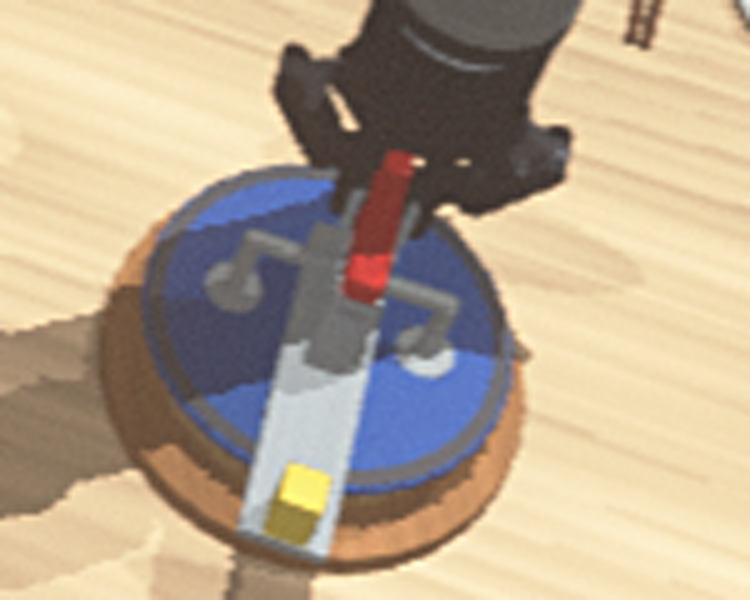

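Request:
send_rows:
  motion: "0.2 -0.1 -0.6 0 -0.1 0 1;0 0 -0.8 0 0 0 1;0 0 -0.6 0 0 0 1;0 0 -0.3 0 0 0 1;0 0 0 0 0 0 1"

```text
t: 27.23
eef_pos: [0.4583, -0.3389, 0.1103]
tool_rot: [0.003, -0.016, 1.0, -0.001]
contact_force: [0.4, 0.7, -8.2]
gripper_width: 0.193
```

```bash
python3 lid.py 20
```

```text
[ 0.02  0.47  0.66  1.93 -0.38  0.86  2.49] [ 0.4  0.7 -8.2]
tcp [ 0.45834206 -0.33887141  0.11034157] z [ 0.006 -0.002 -1.   ] bar world [ 0.46303454 -0.33797365  0.08876532] need cm [-0.4  0.3]
top lid top ctr [325.25017275 315.42132415] [302.00415548 322.72002427]
side pred bar [342.6618159  285.48678041] lid top ctr [322.64085812 330.32660095]
```

View pics/t20.png

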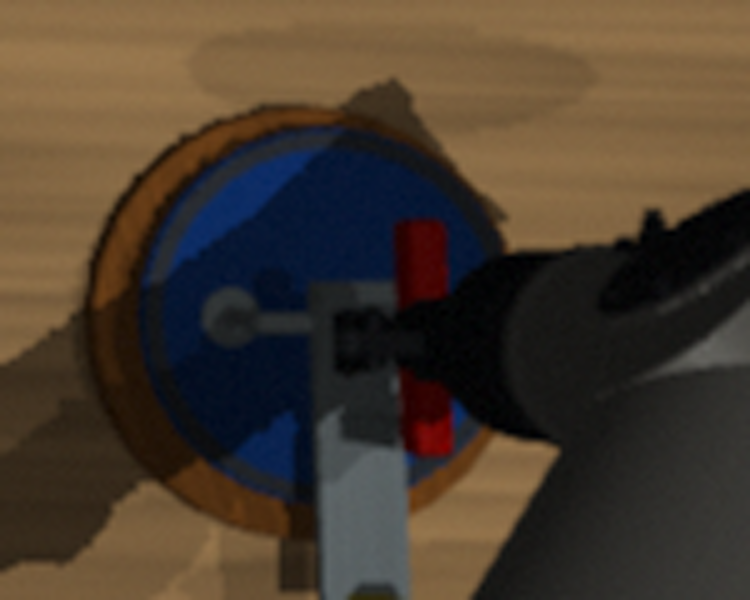

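Request:
send_rows:
  motion: "-0.3 0.2 -0.1 0.1 0.3 0 1;0 0 0 0 0 0 1"

```text
t: 27.5
eef_pos: [0.4552, -0.3372, 0.1102]
tool_rot: [0.0, -0.016, 1.0, -0.001]
contact_force: [0.4, -0.0, -8.6]
gripper_width: 0.199
```

Request:
send_rows:
  motion: "0 0 -0.3 0 0 0 1;0 0 -0.3 0 0 0 1;0 0 0 0 0 0 1"

```text
t: 27.75
eef_pos: [0.4557, -0.3373, 0.1044]
tool_rot: [0.001, -0.016, 1.0, -0.001]
contact_force: [0.2, -0.5, -7.9]
gripper_width: 0.19
```

```bash
python3 lid.py 21
```

```text
[ 0.03  0.48  0.66  1.94 -0.38  0.85  2.49] [ 0.2 -0.5 -7.9]
tcp [ 0.45572023 -0.33727655  0.1043797 ] z [ 0.002 -0.002 -1.   ] bar world [ 0.46033639 -0.33636065  0.08278775] need cm [-0.13  0.14]
top lid top ctr [317.49288785 320.77251574] [302.00415548 322.72002427]
side pred bar [335.34278933 294.98400062] lid top ctr [315.53877462 339.49875805]
```

View pics/t21.png

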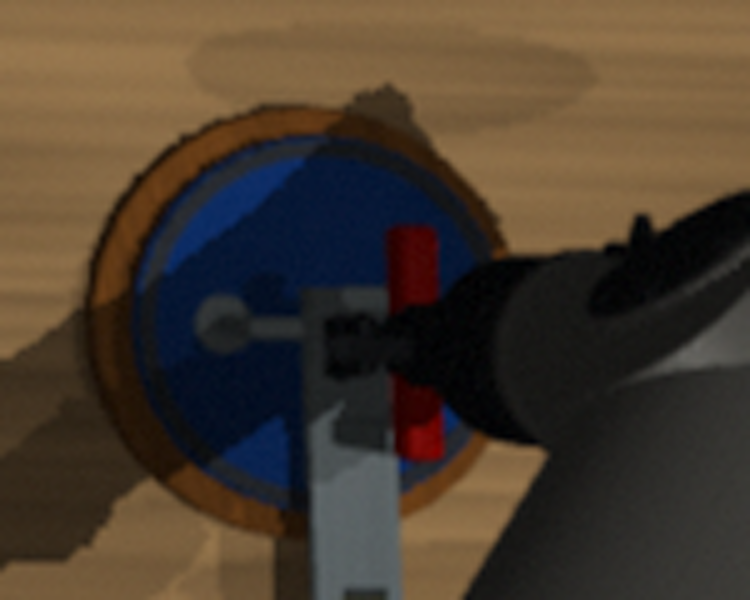

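Request:
send_rows:
  motion: "-0.1 0.1 -0.2 0 0 0 1;0 0 -0.2 0 0 0 1;0 0 0 0 0 0 1"

```text
t: 28.1
eef_pos: [0.4549, -0.3366, 0.1006]
tool_rot: [0.001, -0.016, 1.0, -0.001]
contact_force: [0.2, 0.8, -8.6]
gripper_width: 0.193
```

Request:
send_rows:
  motion: "0 0 -0.2 0 0 0 1;0 0 -0.2 0 0 0 1;0 0 0 0 0 0 1"

```text
t: 28.35
eef_pos: [0.4556, -0.337, 0.0968]
tool_rot: [0.002, -0.016, 1.0, -0.001]
contact_force: [0.0, 0.0, -2.8]
gripper_width: 0.197
```

Request:
send_rows:
  motion: "0 0 -0.5 0 0.1 0 1;0 0 -0.6 0 0 0 1;0 0 -0.5 0 0 0 1;0 0 -0.3 0 0 0 1;0 0 0 0 0 0 1"

```text
t: 28.77
eef_pos: [0.4576, -0.3387, 0.0776]
tool_rot: [0.003, -0.016, 1.0, -0.003]
contact_force: [-1.4, 1.1, -2.6]
gripper_width: 0.192
```

```bash
python3 st.py; python3 lid.py 22; python3 bar.py w22z
```

```text
tcp [ 0.4576 -0.3387  0.0776] z [ 0.006 -0.005 -1.   ] heading 1.87
fix rx 0.31 ry 0.37
along mm 196.6 lat mm 641.4 lat vec cm [-17.57  61.68] under z 0.04598415797425488
[ 0.05  0.51  0.63  1.96 -0.42  0.79  2.52] [-1.4  1.1 -2.6]
tcp [ 0.4576342  -0.3387011   0.07758416] z [ 0.006 -0.005 -1.   ] bar world [ 0.4623458  -0.33786807  0.05600948] need cm [-0.33  0.29]
top lid top ctr [301.69164771 315.58644508] [302.00415548 322.72002427]
side pred bar [327.44874664 319.41911766] lid top ctr [308.10777759 362.73921337]
bar at lifter x -0.005 zoom row 811.9735768073341
bar at lifter x -0.001 zoom row 843.6650667266815
bar at lifter x 0.003 zoom row 873.7519605916043
```

View pics/w22z.png

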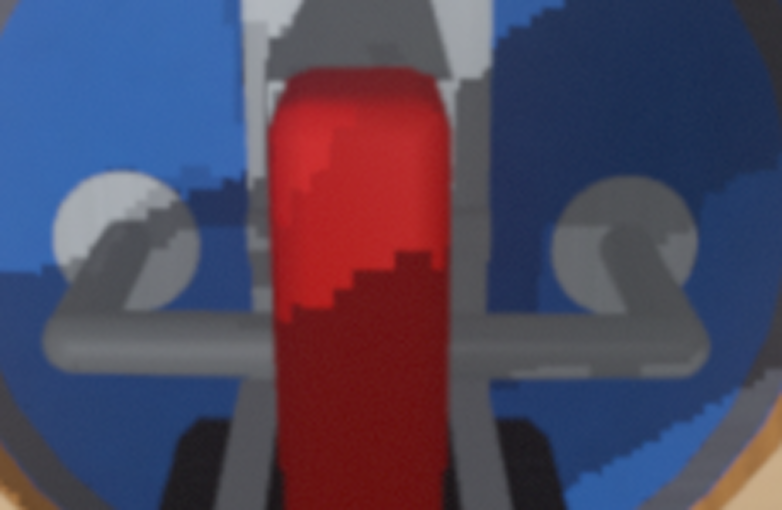

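View pics/s22.png

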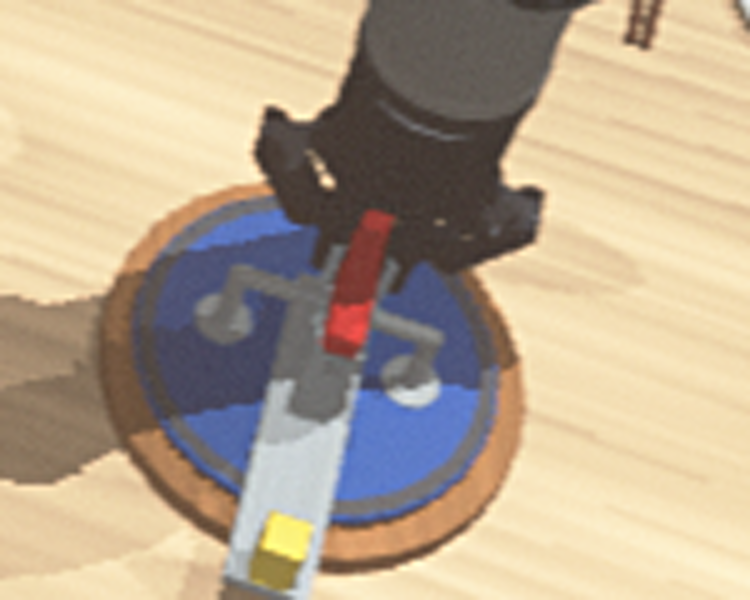

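Request:
send_rows:
  motion: "-0.3 0 0 0.3 0.4 0 1;-0.8 -0.02 0 0 0 0 1;-0.8 -0.02 0 0 0 0 1;-0.8 -0.02 0 0 0 0 1;0 0 0 0 0 0 1"

```text
t: 29.33
eef_pos: [0.428, -0.3401, 0.079]
tool_rot: [-0.0, -0.016, 1.0, -0.0]
contact_force: [-1.0, -0.1, -2.7]
gripper_width: 0.198
```

```bash
python3 lid.py 23; python3 bar.py w23z
```

```text
[ 0.06  0.48  0.64  2.   -0.4   0.78  2.54] [-1.  -0.1 -2.7]
tcp [ 0.42804563 -0.34010948  0.07897843] z [-0.    -0.001 -1.   ] bar world [ 0.43261665 -0.33917529  0.05737766] need cm [2.64 0.42]
top lid top ctr [304.9319216  377.19186439] [302.00415548 322.72002427]
side pred bar [316.08884675 369.69443421] lid top ctr [296.77650257 412.37253233]
bar at lifter x -0.005 zoom row 803.2313150674776
bar at lifter x -0.001 zoom row 834.9376351119113
bar at lifter x 0.003 zoom row 865.0588527055376
```

View pics/w23z.png

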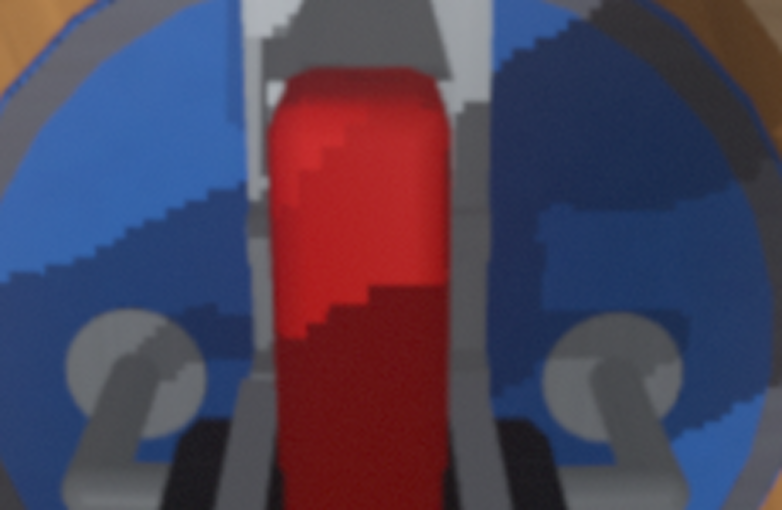

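Request:
send_rows:
  motion: "-0.8 -0.02 0 0 0 0 1;-1 -0.03 0 0 0 0 1;-1 -0.03 0 0 0 0 1;-1 -0.03 0 0 0 0 1;-1 -0.03 0 0 0 0 1;-0.8 -0.03 0 0 0 0 1;0 0 0 0 0 0 1"

```text
t: 30.07
eef_pos: [0.3688, -0.3412, 0.0792]
tool_rot: [0.001, -0.017, 1.0, -0.001]
contact_force: [-0.9, 0.4, -3.1]
gripper_width: 0.194
```

```bash
python3 lid.py 24; python3 - <<'E'
from h import *
im=read_camera('wrist')[:,:,::-1];cv2.imwrite('pics/w24.png',im)
E
```

```text
[ 0.09  0.42  0.66  2.1  -0.38  0.74  2.6 ] [-0.9  0.4 -3.1]
tcp [ 0.36878293 -0.34121854  0.07917714] z [ 0.002 -0.001 -1.   ] bar world [ 0.37339352 -0.34028086  0.05758494] need cm [8.56 0.53]
top lid top ctr [306.55658837 500.24161581] [302.00415548 322.72002427]
side pred bar [288.38267052 474.89693363] lid top ctr [269.28037384 516.06361461]
```

View pics/w24.png

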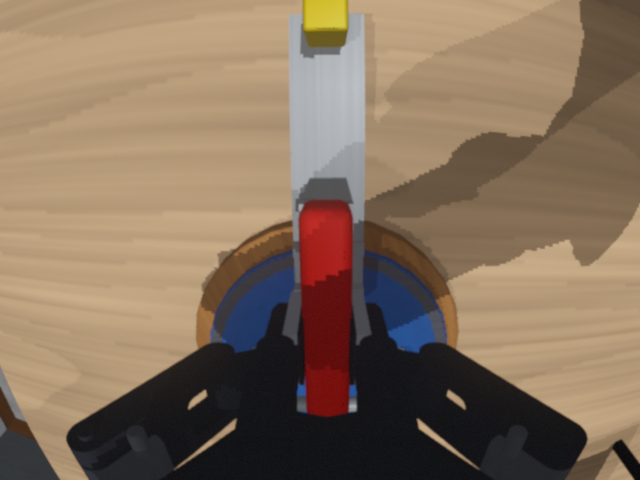

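View pics/t24.png

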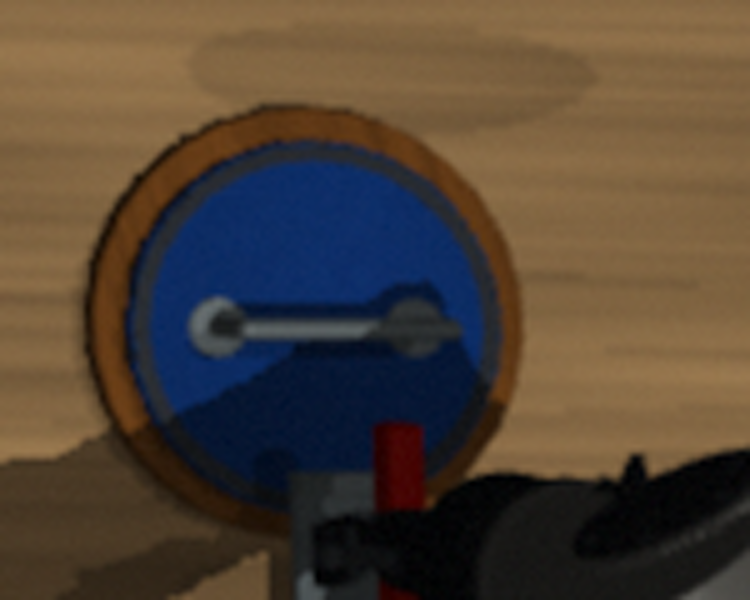

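Request:
send_rows:
  motion: "0 0 0.8 0 0 0 1;0 0 1.5 0 0 0 1;0 0 2 0 0 0 1;0 0 2 0 0 0 1;0 0 1.5 0 0 0 1;0.6 1 0 0 0 0 1;1.2 2 0 0 0 0 1;1.2 2 0 0 0 0 1;1.2 2 0 0 0 0 1;1.2 2 0 0 0 0 1;1.2 2 0 0 0 0 1;1.2 2 0 0 0 0 1;1.2 2 0 0 0 0 1;1.2 2 0 0 0 0 1;1.2 2 0 0 0 0 1;1 1.5 0 0 0 0 1;0.5 1 0 0 0 0 1;0 0 0 0 0 0 1"

```text
t: 31.72
eef_pos: [0.5166, -0.1159, 0.1735]
tool_rot: [0.009, -0.021, 1.0, -0.006]
contact_force: [-0.5, 0.8, -3.5]
gripper_width: 0.195
```

```bash
python3 st.py
```

```text
tcp [ 0.5166 -0.1159  0.1735] z [ 0.018 -0.011 -1.   ] heading 2.46
fix rx 0.61 ry 1.02
along mm 78.8 lat mm 443.2 lat vec cm [-12.14  42.63] under z 0.1419346033421089
```

Level the tool, then lower in steps.

Request:
send_rows:
  motion: "0 0 -0.5 0.6 1 0 1;0 0 -1.5 0 0 0 1;0 0 -2 0 0 0 1;0 0 -2 0 0 0 1;0 0 -2 0 0 0 1;0 0 -1.5 0 0 0 1;0 0 -1 0 0 0 1;0 0 -0.5 0 0 0 1;0 0 0 0 0 0 1"

```text
t: 32.47
eef_pos: [0.514, -0.1274, 0.0599]
tool_rot: [-0.002, -0.016, 1.0, -0.001]
contact_force: [-0.1, 0.5, -2.9]
gripper_width: 0.192
```

```bash
python3 st.py
```

```text
tcp [ 0.514  -0.1274  0.0599] z [-0.003 -0.001 -1.   ] heading 1.85
fix rx 0.07 ry -0.17
along mm 84.5 lat mm 453.6 lat vec cm [-12.43  43.62] under z 0.02831622432454666
```

Request:
send_rows:
  motion: "0 0 -0.7 0 -0.1 0 1;0 0 -0.7 0 0 0 1;0 0 -0.5 0 0 0 1;0 0 0 0 0 0 1"

```text
t: 32.8
eef_pos: [0.5155, -0.129, 0.0412]
tool_rot: [0.001, -0.015, 1.0, -0.001]
contact_force: [-0.2, 0.2, -3.3]
gripper_width: 0.196
```

```bash
python3 st.py
```

```text
tcp [ 0.5155 -0.129   0.0412] z [ 0.002 -0.002 -1.   ] heading 1.76
fix rx 0.09 ry 0.13
along mm 83.5 lat mm 455.6 lat vec cm [-12.48  43.82] under z 0.009585178157082624
```

Request:
send_rows:
  motion: "0 0 -0.3 0.1 0.1 0 1;0 0 -0.2 0 0 0 1;0 0 0 0 0 0 1"

```text
t: 33.05
eef_pos: [0.5163, -0.1288, 0.0363]
tool_rot: [0.001, -0.016, 1.0, 0.0]
contact_force: [0.8, 0.3, -2.2]
gripper_width: 0.189
```

Request:
send_rows:
  motion: "0 0 -0.2 0 0 0 1;0 0 0 0 0 0 1"

```text
t: 33.22
eef_pos: [0.5167, -0.1287, 0.0344]
tool_rot: [0.001, -0.016, 1.0, 0.0]
contact_force: [-0.1, -0.8, -3.2]
gripper_width: 0.196
```

Request:
send_rows:
  motion: "0 0 -0.2 0 0 0 1;0 0 0 0 0 0 1"

```text
t: 33.38
eef_pos: [0.517, -0.1286, 0.0325]
tool_rot: [0.002, -0.016, 1.0, 0.0]
contact_force: [0.3, 0.4, -2.3]
gripper_width: 0.196
```

Request:
send_rows:
  motion: "0 0 -0.15 0 0 0 1;0 0 0 0 0 0 1"

```text
t: 33.55
eef_pos: [0.5176, -0.1285, 0.0317]
tool_rot: [0.002, -0.016, 1.0, 0.001]
contact_force: [-0.8, 0.6, -1.6]
gripper_width: 0.197
```

Request:
send_rows:
  motion: "0 0 -0.15 0 0.1 0 1;0 0 0 0 0 0 1"

```text
t: 33.72
eef_pos: [0.5179, -0.1285, 0.0319]
tool_rot: [0.001, -0.016, 1.0, 0.001]
contact_force: [-1.1, 0.0, -2.5]
gripper_width: 0.195
```

Request:
send_rows:
  motion: "0 0 -0.2 0 0 0 1;0 0 -0.1 0 0 0 1"

```text
t: 33.88
eef_pos: [0.5185, -0.1285, 0.0316]
tool_rot: [0.002, -0.016, 1.0, 0.003]
contact_force: [-5.1, 0.7, 13.1]
gripper_width: 0.192
```

Touching down (upward force). Release gently and look.

Request:
send_rows:
  motion: "0 0 0.05 0 0 0 1;0 0 0 0 0 0 0.7;0 0 0 0 0 0 0.4;0 0 0 0 0 0 0;0 0 0 0 0 0 0;0 0 0 0 0 0 0;0 0 0 0 0 0 0"

```text
t: 34.47
eef_pos: [0.5196, -0.1289, 0.0323]
tool_rot: [0.003, -0.016, 1.0, 0.002]
contact_force: [-0.6, 0.9, -0.4]
gripper_width: 0.985
```

```bash
python3 st.py; python3 - <<'E'
from h import *
for c in('wrist','side'):
    im=read_camera(c)[:,:,::-1];cv2.imwrite(f'pics/{c}25.png',im)
E
```

```text
tcp [ 0.5196 -0.1289  0.0323] z [ 0.006  0.004 -1.   ] heading 1.79
fix rx -0.26 ry 0.34
along mm 79.5 lat mm 456.6 lat vec cm [-12.51  43.91] under z 0.0006899871570872421
```

View pics/wrist25.png

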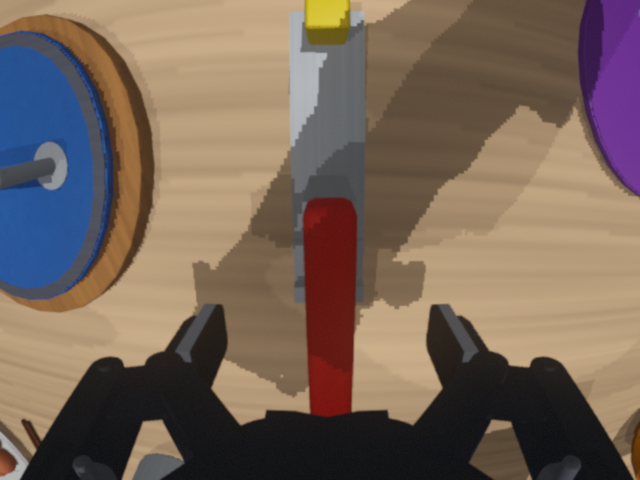

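Lifter stands, fingers are open around the red grip. Retreat upward and inspect.

Request:
send_rows:
  motion: "0 0 1 0 0 0 0;0 0 2 0 0 0 0;0 0 2.5 0 0 0 0;0 0 3 0 0 0 0;0 0 3 0 0 0 0;0 0 3 0 0 0 0;0 0 3 0 0 0 0;0 0 2 0 0 0 0;0.5 3 0 0 0 0 0;0.5 3.5 0 0 0 0 0;0.5 3.5 0 0 0 0 0;0.5 3.5 0 0 0 0 0;0.5 3.5 0 0 0 0 0;0 3 0 0 0 0 0;0 0 0 0 0 0 0"

```text
t: 35.82
eef_pos: [0.5399, 0.0731, 0.2488]
tool_rot: [0.007, -0.007, 1.0, 0.003]
contact_force: [0.4, 1.4, -0.4]
gripper_width: 0.998
```

```bash
python3 - <<'E'
from h import *
for c in('top','side'):
    im=read_camera(c)[:,:,::-1];cv2.imwrite(f'pics/{c}26.png',im)
    for n in ('lid','rest','bowl','can','lifter'):
        r=regions_of(n,c)
        print(c,n,[(round(x['conf'],2),np.round(x['point'])) for x in r[:2]])
    if c=='top':
        t=im
hsv=cv2.cvtColor(t,cv2.COLOR_BGR2HSV)
m=np.zeros(t.shape[:2],np.uint8);m[230:350,440:600]=1
b=((hsv[:,:,0]>100)&(hsv[:,:,0]<130)&(hsv[:,:,1]>120)&(m>0)).astype(np.uint8)
cs,_=cv2.findContours(b,0,2);c=cv2.convexHull(np.vstack(cs));e=cv2.fitEllipse(c);print(e)
print('lid xy',ray('top',e[0],.034),'rest .4591 -.3352')
E
```

```text
top lid [(0.87, array([122., 263.])), (0.77, array([317., 327.]))]
top rest [(0.86, array([477., 284.]))]
top bowl [(0.88, array([262., 175.])), (0.62, array([512., 296.]))]
top can [(0.77, array([494., 171.]))]
top lifter [(0.82, array([422., 287.]))]
side lid [(0.87, array([306., 316.])), (0.81, array([470., 352.]))]
side rest [(0.86, array([463., 383.]))]
side bowl [(0.87, array([300., 201.]))]
side can [(0.95, array([478., 251.]))]
side lifter [(0.65, array([396., 322.]))]
((510.6199645996094, 294.3860778808594), (71.22944641113281, 71.98578643798828), 165.5257568359375)
lid xy [ 0.45955606 -0.33078297  0.034     ] rest .4591 -.3352
```

View pics/top26.png

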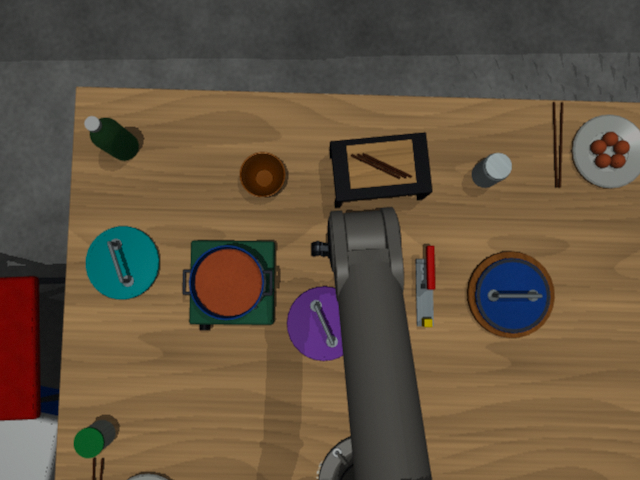

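View pics/side26.png

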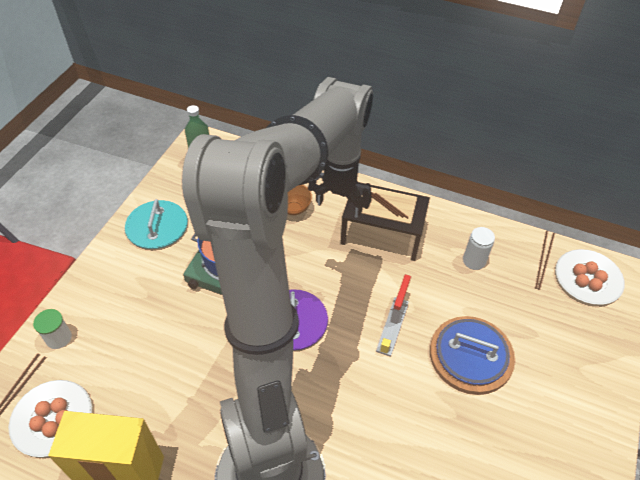

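```bash
python3 -c "
from station import *
print(hand_in())"
```

```text
the job is handed in; nothing more can be done
None
```

The lid is off the pot and sits level on the wooden rest. The lifter stands upright on the open table, released, and the job is handed in at about 36 s of the 72 s allowed.

**Order of work:** I drew the lifter out by its yellow tab, left it standing in front of the shelf, then took it again by the red grip. I hooked it under the blue lid's loop, lifted and carried the lid level, set it on the rest, backed the lifter out and stood it up.

**Last checks:**
- **Lid:** the top camera puts its centre about 4 mm from the rest's centre, within measuring error.
- **Pot, bowl and can:** the pot is open, and the bowl and can show no visible shift in the top picture.
- **Robot:** clear of everything, gripper open, with the force reading near zero. The highest reading I saw was about 14 N, when I pressed the lifter onto the table; I read the force only at the end of each move.

**What failed or disagreed:**
- **Tool point:** the fingertips were about 35 to 40 mm short of the reported TCP. Because of this the first two grasps of the tab closed on air above it, without moving the lifter. I measured the offset in the pictures and worked with it from then on.
- **Drift:** moves drifted by a few millimetres and about a degree, so I corrected them step by step.

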